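# Dry-fit a mallet head in the wedge cramp

### The job

Dry-fit the small mallet head in the wedge cramp on the bench: stand the slotted core between the two plain cheeks, one cheek against the fence (the right-hand block of the cramp), all three parallel to it, upright and centred on it with their ends level. Lay one wedge with its flat face along the outer cheek and its thick end up against the heel (the block at the back), then put the other wedge head to tail beside it, between it and the stop (the left-hand block), and push it in by its thick end until the fence, the three pieces, both wedges and the stop are all tight together with no gaps. Let go of everything.

Things in the scene. Friction and masses are not known exactly. Their poses are not given: they have to be found in the camera images.
- cramp: Fixed ply board, 12 mm thick, 3 blocks on top. Origin: underside below the middle of the fence face; x along the fence, y to the stop. In mm: board x -105..120, y -36..136; fence (higher) face y 0, x -25..25, top z 42; stop (low) face y 98, x -35..25, top z 32; heel (third block) face x 98, y 60..104, top z 48. Tight: 2nd wedge's head at x -41; push to +x (15 N); 10 out = 2.2 play.
- cheek_a: Plain pale beech block, one of two identical cheeks of the mallet head (either may go on either side): 64 mm long (own x), 20 wide (own y), 40 high (own z), no slot. Origin at the centre of its underside. Stands free on the bench. Beside a neighbour only its two ends leave room for fingers.
- cheek_b: Plain pale beech block, one of two identical cheeks of the mallet head (either may go on either side): 64 mm long (own x), 20 wide (own y), 40 high (own z), no slot. Origin at the centre of its underside. Stands free on the bench. Beside a neighbour only its two ends leave room for fingers.
- core: Block of the same pale beech, core of the mallet head: 64 mm long (own x), 28 wide (own y), 40 high (own z), with a slot (mortise) 27 x 15 mm right through it from top to bottom in the middle. Origin at the centre of its underside. Stands free on the bench. Take it by its two ends.
- wedge_a: Waxed dark hardwood wedge, one of two identical (use either), on its side: 120 mm long, 40 high, from above 30 wide at the thick end (head), 4 at the tip; one long face flat, one sloping. Origin: middle of the flat face, 20 above the underside. Own y points to the head, z level from flat to sloping face, x up. Stays on this side; pairs head to tail, sloping faces together.
- wedge_b: Waxed dark hardwood wedge, one of two identical (use either), on its side: 120 mm long, 40 high, from above 30 wide at the thick end (head), 4 at the tip; one long face flat, one sloping. Origin: middle of the flat face, 20 above the underside. Own y points to the head, z level from flat to sloping face, x up. Stays on this side; pairs head to tail, sloping faces together.
Mind the look-alikes: they are no part of the job. Leave any white look-alike of the wedge_a alone.

How it is judged (in metres and radians):
At the end, for the whole second after the job is handed in: Cheek, core, cheek tight from the fence (4 mm each), centred on it (10 mm), upright, parallel (0.1 rad); one wedge flat on the outer cheek (5 mm), head at the heel (10 mm); the other head to tail with it, flat on the stop (5 mm), pushed home (11 mm of travel); all on the base, released, at rest (x of core in the frame of cramp between -0.01 and 0.01 m and y of core in the frame of cramp between 0.03 and 0.038 m and ((x of cheek_a in the frame of cramp between -0.01 and 0.01 m and y of cheek_a in the frame of cramp between 0.006 and 0.014 m and x of cheek_b in the frame of cramp between -0.01 and 0.01 m and y of cheek_b in the frame of cramp between 0.054 and 0.062 m) or (x of cheek_b in the frame of cramp between -0.01 and 0.01 m and y of cheek_b in the frame of cramp between 0.006 and 0.014 m and x of cheek_a in the frame of cramp between -0.01 and 0.01 m and y of cheek_a in the frame of cramp between 0.054 and 0.062 m)) and ((x of wedge_a in the frame of cramp between 0.028 and 0.044 m and y of wedge_a in the frame of cramp between 0.063 and 0.073 m and x of wedge_b in the frame of cramp between 0.008 and 0.034 m and y of wedge_b in the frame of cramp between 0.093 and 0.101 m) or (x of wedge_b in the frame of cramp between 0.028 and 0.044 m and y of wedge_b in the frame of cramp between 0.063 and 0.073 m and x of wedge_a in the frame of cramp between 0.008 and 0.034 m and y of wedge_a in the frame of cramp between 0.093 and 0.101 m)) and angle between each of cheek_a, cheek_b, core's own z axis and vertical below 0.1 rad and angle between the x axis of each of cheek_a, cheek_b, core and the x axis of cramp, either way round below 0.1 rad and z of each of cheek_a, cheek_b, core in the frame of cramp below 0.016 m and angle between each of wedge_a, wedge_b's own x axis and vertical below 0.1 rad and angle between the y axis of each of wedge_a, wedge_b and the x axis of cramp, either way round below 0.1 rad and z of each of wedge_a, wedge_b in the frame of cramp below 0.036 m and linear speed of each of cheek_a, cheek_b, core, wedge_a, wedge_b below 0.01 m/s and contact force between each of cheek_a, cheek_b, core, wedge_a, wedge_b and the fingers below 0.1 N); the robot touches nothing.
It also fails if it takes over 134 s, if anything falls off the work surface, if the arm or the gripper's body presses on something with over 40 N, if the wrist force passes 120 N, or if a joint passes its speed limit or range.

### The arm

A 6-joint arm with a two-finger parallel gripper is mounted at the origin on a cart in front of the work surface, level with it; the furniture and walls round the work are solid. World frame = base frame: x ahead of the robot, y to its left, z up, the work surface at z = 0. Lengths are in mm, angles in rad, forces in N, time in s.
With the tool pointing down it reaches from about 250 to 775 mm from the base axis. Payload 8.9 kg.
Tool frame: the origin (TCP) lies midway between the tips of the shut fingers; the grasp point (between the pads) lies 19 mm behind it (arm.grasp_offset is the z of the grasp point in the tool frame, in mm); z points along the fingers, y is the line along which they close (so a half turn about z gives the same grasp; the last joint's range is limited). The gripper opens to 85 mm and grips with 20 to 120 N. Pads are 22 mm wide; open, the fingers measure 114 mm over their backs; the gripper's body (76 mm by 85 mm) begins 54 mm behind the grasp point. The pads swing forward as they close: fully open they stand 13 mm farther back than shut.
Start: joints at [-1.47, 0.291, -0.153, 1.127, 0, 1.431], TCP at [124.694, -509.976, 231.305] pointing down, gripper open.
Joint ranges: [-2.52, 2.52], [-0.91, 1.74], [-1.3, 1.37], [-1.96, 2.02], [-1.52, 1.47], [-3.14, 3.14]. Speed limits (rad/s): [2.22, 2.22, 2.79, 3.14, 3.14, 3.14].

### API

Orientations are given as a unit quaternion [x, y, z, w].
In Python, from workcell import arm gives the robot as it stands. The module is installed in compiled form; this text tells all that it offers.
- The arm moves only by the tool servo_tool, never from a script. Its argument "deltas" is one flat list of numbers, 7 for each row, row after row: the opening, from -1 (shut) to 1 (fully open), then the shift along the tool's x, y, z normalised to -1 to 1, where 1 is 0.025 m, then the turn, a rotation vector about the tool's x, y, z normalised to -1 to 1, where 1 is 0.12 rad. A call has 1 to 8 rows; each row shifts and turns the commanded pose from where the row before left it, along the tool's axes as they then stand; what a row does not reach is not made up. A row lasts 1/12 s, in which the tool goes at most 41.7 mm and 7.16 degrees, less where a joint would pass 70% of its speed; a pose out of reach is approached as far as the arm can. A call with a number of a shift or a turn outside -1 to 1 is refused whole. A call with a gripper value outside its range is refused whole. The fingers move at their own pace and stop on an object; the grip force is fixed at half the most. Time passes only in rows, so rows that do not move let the fingers close. It gives the time, the measured TCP pose, the force, the opening and the grip force at its end, in the units of the state.
- arm.observe(): the state, without advancing time (a new reading comes with each control period).
- arm.capture(name): name is "scene" or "top" or "wrist"; returns a dict with "pixels" (400x640x3 uint8, red, green, blue), "depth" (400x640 float32, mm along the optical axis (not along the pixel's ray), 0 where there is no reading), "K" (3x3 intrinsics, pixels), "eye" and "attitude" of the camera in the world. Camera axes: x right, y down, z forward; pixel columns grow to the right and rows downward; lengths in mm; the calibration is good to about 2 mm. The wrist camera is an equidistant fisheye: a pixel r from the principal point sees the ray r / f radians off the axis. A picture is of the moment at which its call begins.
- arm.finish_job(): hands the job in; it is judged then, once.
The state is a dict: "time": time; "qpos": joint angles; "joint_velocities": joint speeds; "joint_efforts": joint torques, N m; "eef_pos": TCP position; "eef_rot": TCP orientation; "contact_force": force on the tool from outside, world axes, zero at the start; "moment": the same for the moment, N m; "opening": opening from 0.0 (shut) to 1.0 (fully open); "grasp_force": force on a finger pad.
Only numpy, scipy, OpenCV 4.12 (cv2) and the standard library are available. Lean on these libraries where they do the work, as an engineer would, in place of code of your own. Each camera call takes 0.05 s, during which the arm holds its last target. There are 200 camera calls.

## Working session

There is one attempt and no reset: what is moved stays moved. The work goes in short steps, Python scripts to look and compute and a tool call to move; the robot and the scene stay as the last step left them, time stands still between calls to the robot, and variables do not carry over. Pictures are saved under pics/ and viewed, at most 14 in all, crops included, and the job is handed in when it is done.

Besides the shell and the picture viewer there is one more tool, called after "Request:" by a JSON object that holds its "op" and its "data", one argument or row to a line. servo_tool: Moves the arm, as the interface text tells. Scaled input: -1 to 1 covers 0.025 m each way for a shift and 0.12 rad each way for a turn. Its arguments: {"type":"object","properties":{"deltas":{"type":"array","items":{"type":"number","minimum":-1,"maximum":1}}},"required":["deltas"]}

```bash
mkdir -p pics; cat > h.py <<'E'
from workcell import arm
import numpy as np, cv2
from scipy.spatial.transform import Rotation as R
def cap(n,f=None):
    c=arm.capture(n)
    if f: cv2.imwrite('pics/'+f,c['pixels'][:,:,::-1])
    return c
def att(c):
    a=np.array(c['attitude'],float)
    return a if a.shape==(3,3) else R.from_quat(a).as_matrix()
def points(c):
    "world points from depth (pinhole)"
    K=c['K'];v,u=np.mgrid[:400,:640];d=c['depth']
    p=np.stack([(u-K[0][2])/K[0][0]*d,(v-K[1][2])/K[1][1]*d,d],-1)
    return p@att(c).T+np.array(c['eye'])
E
python3 - <<'E'
from h import *
s=arm.observe();print(s)
for n in('scene','top','wrist'):
    c=cap(n,n+'0.png');print(n,c['K'],c['eye'],c['attitude'])
E
```

```text
{'time': 0.0, 'qpos': array([-1.47033151e+00,  2.91291928e-01, -1.54141855e-01,  1.12669009e+00,
        9.59395562e-06,  1.43153662e+00]), 'joint_velocities': array([-9.27725337e-04, -1.38738694e-04, -3.22029904e-04,  1.95413866e-05,
       -1.37566183e-03,  5.31282989e-04]), 'joint_efforts': array([ 2.15653818e-03, -5.37147796e+01,  3.31361282e+01,  1.59880542e-02,
       -4.57901467e-05,  8.73731040e-06]), 'eef_pos': array([ 124.63578145, -509.5344521 ,  230.72045698]), 'eef_rot': array([ 9.92824897e-01,  1.19575430e-01,  1.76708195e-05, -6.63557710e-04]), 'contact_force': array([-0.1924025 ,  0.45093223,  0.51006708]), 'moment': array([-0.035128  , -0.01654207, -0.00070756]), 'grasp_force': 0.0, 'opening': 0.9996521612446655}
scene [[367.53937694   0.         320.92571629]
 [  0.         367.53937694 199.20019902]
 [  0.           0.           1.        ]] [-260.74168241  825.21615258  587.63873124] [-0.31516044  0.77682738 -0.5085946   0.19632792]
top [[402.52729301   0.         328.47658601]
 [  0.         402.52729301 201.49286187]
 [  0.           0.           1.        ]] [ 268.04676396  -37.98738759 1428.57396616] [ 0.71105309 -0.69571436  0.07087119 -0.07322777]
wrist [[309.70691629   0.         323.30548411]
 [  0.         309.70691629 205.71356798]
 [  0.           0.           1.        ]] [ 205.66954101 -488.8928007   374.39564348] [ 0.77609334 -0.60864025 -0.10169212  0.12998031]
```

View pics/top0.png

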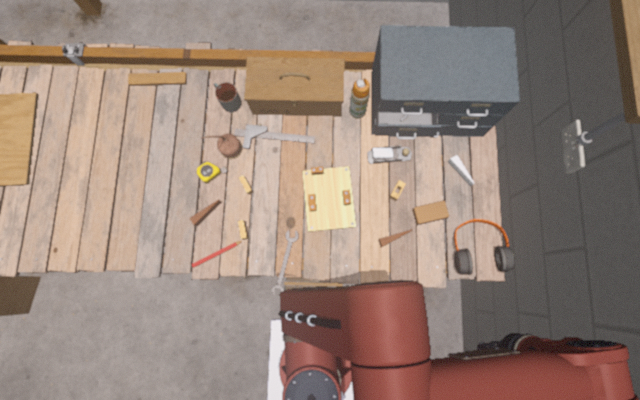

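View pics/scene0.png

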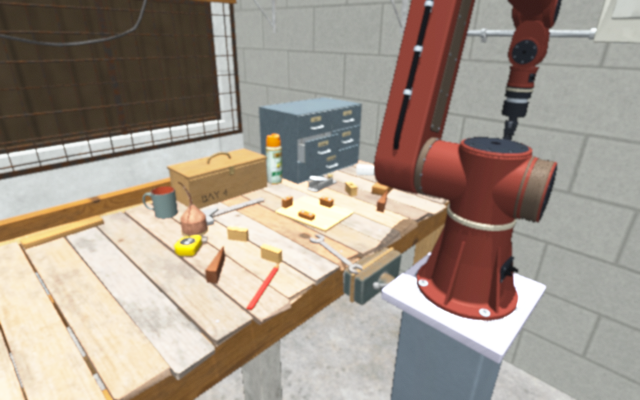

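Top view: the board is at (330,198) with the fence at (347,197), stop at (312,202) and heel at (317,171). Candidate pieces:
- Pale blocks: (246,184), (242,229) and (398,190), the last with a slot-like dark middle.
- Dark wedges: (206,212) and (395,238).
- Look-alikes: a white wedge at (462,170) and a brown block at (431,212).

By description I take the pale blocks as two cheeks plus the core, and the dark wedges as the two wedges. I'll check this in a close crop.

```bash
python3 - <<'E'
from h import *
c=cap('top');P=points(c);im=c['pixels']
big=cv2.resize(im[150:260,180:420][:,:,::-1],None,fx=3.3,fy=3.3,interpolation=cv2.INTER_CUBIC);cv2.imwrite('pics/crop1.png',big)
z=P[:,:,2]
print('bench z',np.median(z[230:260,60:180]))
for n,(x0,y0,x1,y1) in dict(ckL=(235,172,258,197),ckR=(232,217,252,242),core=(385,176,410,204),wL=(185,195,225,226),wR=(375,226,415,250),brd=(298,160,362,236)).items():
    q=P[y0:y1,x0:x1].reshape(-1,3);rgb=im[y0:y1,x0:x1].reshape(-1,3)
    for zl,zh in ([(8,16),(26,38),(38,46),(46,60)] if n=='brd' else [(28,55)]):
        m=(q[:,2]>zl)&(q[:,2]<zh);g=q[m]
        if len(g)<4: print(n,zl,len(g));continue
        r=cv2.minAreaRect(g[:,:2].astype(np.float32))
        print(n,zl,len(g),np.median(g[:,2]).round(1),g[:,:2].mean(0).round(1),np.round(r[0],1),np.round(r[1],1),round(r[2],1),np.median(rgb[m],0))
E
```

```text
bench z -0.8321173982197934
ckL 28 107 39.6 [612.8 268.5] [614.6 269.8] [65.8 20. ] 31.2 [233. 202. 152.]
ckR 28 115 39.3 [451.3 268.6] [452.2 268.8] [64.4 21.5] 15.3 [233. 202. 154.]
core 28 120 39.4 [ 604.8 -274.4] [ 605.5 -274.7] [27.8 65.1] 61.7 [223. 192. 146.]
wL 28 201 38.7 [505.2 412.3] [512.3 401.6] [ 30.4 120.6] 39.2 [169. 124.  98.]
wR 28 177 39.4 [ 433.1 -252.6] [ 442.1 -264.4] [ 27.5 123.4] 27.0 [172. 127. 100.]
brd 8 2093 11.8 [570.5 -30.8] [578.1 -23.4] [253.2 230.2] 7.1 [239. 222. 180.]
brd 26 152 32.0 [565.1  11.4] [600.8 -26.9] [135.5 149.6] 8.0 [209. 163. 115.]
brd 38 98 42.2 [593.1 -67.8] [616.  -37.2] [141.  128.6] 88.3 [204. 161. 120.]
brd 46 65 48.2 [649.7  -6.7] [618.8 -41. ] [187.5  36.9] 48.9 [203. 164. 130.]
```

View pics/crop1.png

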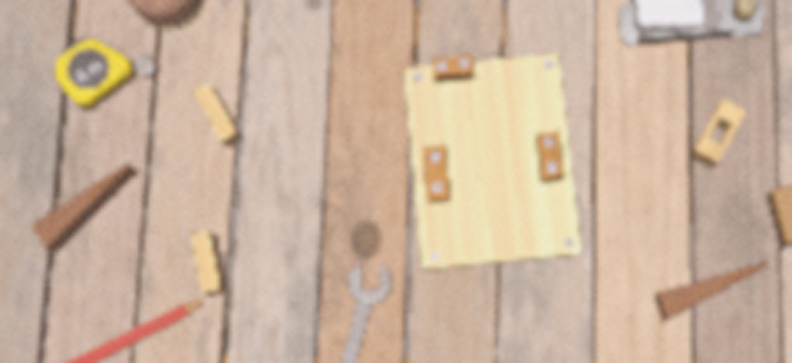

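The crop confirms it: slotted core at crop (720,132), plain cheeks at (216,113) and (206,262), dark wedges with heads at (48,235) and (665,305). The white wedge lies outside the crop. Next I need exact poses and a row planner.

```bash
cat >> h.py <<'E'
def wpoints(c):
    K=c['K'];v,u=np.mgrid[:400,:640];x=(u-K[0][2])/K[0][0];y=(v-K[1][2])/K[1][1]
    r=np.hypot(x,y)+1e-9;d=c['depth'];t=np.tan(np.minimum(r,1.4))/r
    return np.stack([x*t*d,y*t*d,d],-1)@att(c).T+np.array(c['eye'])
def rect(g):
    "centre, long-axis angle(rad), long, short"
    (cx,cy),(w,h),a=cv2.minAreaRect(g[:,:2].astype(np.float32))
    a=np.radians(a)
    if w<h: a+=np.pi/2;w,h=h,w
    return np.array([cx,cy]),(a+np.pi/2)%np.pi-np.pi/2,w,h
def blobs(P,zl,zh,roi=None,minn=15):
    m=((P[:,:,2]>zl)&(P[:,:,2]<zh)).astype(np.uint8)
    if roi: k=np.zeros_like(m);x0,y0,x1,y1=roi;k[y0:y1,x0:x1]=1;m*=k
    n,l=cv2.connectedComponents(m)
    return [P[l==i] for i in range(1,n) if (l==i).sum()>=minn]
def pose():
    s=arm.observe();Rm=R.from_quat(s['eef_rot']).as_matrix()
    return np.array(s['eef_pos']),np.arctan2(Rm[1,0],Rm[0,0]),s,Rm
def plan(wps,op,step=.9,start=None):
    "wps: list of (x,y,z,yaw of tool x); op: gripper; prints rows of servo numbers"
    p,ya,s,Rm=pose()
    if start: p,ya=np.array(start[:3],float),start[3]
    else:
        t=R.from_matrix(Rm).apply([0,0,1]);print('at',p.round(1),'yaw',round(ya,3),'toolz',t.round(3),'q',s['qpos'].round(2))
    rows=[]
    for w in wps:
        q=np.array(w[:3],float);yw=w[3];d=q-p;dy=yw-ya
        n=int(max(1,np.ceil(max(np.linalg.norm(d)/(25*step),abs(dy)/.11))))
        for i in range(n):
            y=ya+dy*i/n;ex=np.array([np.cos(y),np.sin(y),0]);ey=np.array([np.sin(y),-np.cos(y),0])
            e=d/n/25
            rows.append([op,e@ex,e@ey,-e[2],0,0,-dy/n/.12])
        p,ya=q,yw
    rows=np.round(rows,2)+0.
    for i in range(0,len(rows),8):print('['+', '.join(f'{v:g}' for v in rows[i:i+8].ravel())+']')
E
python3 - <<'E'
from h import *
c=cap('top');P=points(c)
bl=[]
for zl,zh,roi in [(25,60,(298,160,362,236)),(25,60,(235,172,258,197)),(25,60,(232,217,252,242)),(25,60,(385,176,410,204)),(25,60,(185,195,225,226)),(25,60,(375,226,415,250))]:
    for g in blobs(P,zl,zh,roi):
        cc,a,w,h=rect(g);print(len(g),g.mean(0).round(1),cc.round(1),np.degrees(a).round(1),round(w,1),round(h,1))
g=blobs(P,6,60,(290,155,370,240),500)[0]
cc,a,w,h=rect(g);print('board',cc,np.degrees(a),w,h,g.mean(0))
plan([(300,-300,300,.239),(430,-60,300,.12)],1)
E
```

```text
84 [668.1  14.5  45.2] [668.3  13.2] -89.4 43.0 23.6
109 [573.4 -92.7  41.1] [574.7 -92.7] 6.5 49.7 25.6
120 [553.9  29.5  32.5] [554.4  29.3] 6.8 59.7 25.7
109 [613.2 268.5  39. ] [614.9 269.8] 30.8 66.3 19.8
119 [451.5 268.3  39.3] [451.9 269.4] 13.9 64.3 21.0
123 [ 604.4 -274.4   38.9] [ 605.8 -274.8] -28.2 65.7 27.9
211 [505.7 411.3  37.8] [510.5 400.9] -53.4 120.7 30.0
176 [ 433.2 -252.4   39.1] [ 442.5 -265.1] -63.0 120.9 27.4
board [576.80450439 -29.43912506] 6.917228221893314 229.94387817382812 179.45379638671875 [573.24048378 -29.58502908  14.93006882]
at [ 124.7 -509.8  231. ] yaw 0.24 toolz [-0.     0.001 -1.   ] q [-1.47  0.29 -0.15  1.13 -0.    1.43]
[1, 0.68, -0.5, -0.21, 0, 0, 0, 1, 0.68, -0.5, -0.21, 0, 0, 0, 1, 0.68, -0.5, -0.21, 0, 0, 0, 1, 0.68, -0.5, -0.21, 0, 0, 0, 1, 0.68, -0.5, -0.21, 0, 0, 0, 1, 0.68, -0.5, -0.21, 0, 0, 0, 1, 0.68, -0.5, -0.21, 0, 0, 0, 1, 0.68, -0.5, -0.21, 0, 0, 0]
[1, 0.68, -0.5, -0.21, 0, 0, 0, 1, 0.68, -0.5, -0.21, 0, 0, 0, 1, 0.68, -0.5, -0.21, 0, 0, 0, 1, 0.68, -0.5, -0.21, 0, 0, 0, 1, 0.68, -0.5, -0.21, 0, 0, 0, 1, 0.56, -0.62, 0, 0, 0, 0.08, 1, 0.56, -0.63, 0, 0, 0, 0.08, 1, 0.55, -0.63, 0, 0, 0, 0.08]
[1, 0.55, -0.64, 0, 0, 0, 0.08, 1, 0.54, -0.64, 0, 0, 0, 0.08, 1, 0.53, -0.65, 0, 0, 0, 0.08, 1, 0.53, -0.65, 0, 0, 0, 0.08, 1, 0.52, -0.66, 0, 0, 0, 0.08, 1, 0.52, -0.66, 0, 0, 0, 0.08, 1, 0.51, -0.67, 0, 0, 0, 0.08, 1, 0.5, -0.67, 0, 0, 0, 0.08]
[1, 0.5, -0.68, 0, 0, 0, 0.08, 1, 0.49, -0.68, 0, 0, 0, 0.08]
```

Request:
{"op": "servo_tool", "data": {
  "deltas": [1,0.68,-0.5,-0.21,0,0,0,1,0.68,-0.5,-0.21,0,0,0,1,0.68,-0.5,-0.21,0,0,0,1,0.68,-0.5,-0.21,0,0,0,1,0.68,-0.5,-0.21,0,0,0,1,0.68,-0.5,-0.21,0,0,0,1,0.68,-0.5,-0.21,0,0,0,1,0.68,-0.5,-0.21,0,0,0]
}}

```text
time: 0.92
eef_pos: [233.5, -379.6, 273.5]
eef_rot: [0.993, 0.12, 0.0, 0.0]
contact_force: [1.2, -0.0, 0.1]
opening: 1.0
grasp_force: 0.0
```

Request:
{"op": "servo_tool", "data": {
  "deltas": [1,0.68,-0.5,-0.21,0,0,0,1,0.68,-0.5,-0.21,0,0,0,1,0.68,-0.5,-0.21,0,0,0,1,0.68,-0.5,-0.21,0,0,0,1,0.68,-0.5,-0.21,0,0,0,1,0.56,-0.62,0,0,0,0.08,1,0.56,-0.63,0,0,0,0.08,1,0.55,-0.63,0,0,0,0.08]
}}

```text
time: 1.58
eef_pos: [331.1, -243.4, 299.6]
eef_rot: [0.994, 0.105, 0.0, 0.0]
contact_force: [-0.1, -0.2, 0.0]
opening: 0.999
grasp_force: 0.0
```

Request:
{"op": "servo_tool", "data": {
  "deltas": [1,0.55,-0.64,0,0,0,0.08,1,0.54,-0.64,0,0,0,0.08,1,0.53,-0.65,0,0,0,0.08,1,0.53,-0.65,0,0,0,0.08,1,0.52,-0.66,0,0,0,0.08,1,0.52,-0.66,0,0,0,0.08,1,0.5,-0.68,0,0,0,0.08,1,0,0,0,0,0,0]
}}

```text
time: 2.25
eef_pos: [401.6, -112.6, 299.5]
eef_rot: [0.997, 0.073, 0.0, -0.0]
contact_force: [-0.7, 1.4, 0.6]
opening: 0.997
grasp_force: 0.0
```

```bash
python3 - <<'E'
from h import *
p,ya,s,_=pose();print(p.round(1),ya,s['time'])
c=cap('wrist','w1.png');P=wpoints(c)
print(c['eye'],att(c).round(2).tolist())
for g in blobs(P,25,60,minn=40):
    cc,a,w,h=rect(g);print(len(g),np.median(g[:,2]).round(1),g.mean(0).round(1),cc.round(1),np.degrees(a).round(1),round(w,1),round(h,1))
E
```

```text
[ 401.6 -112.6  299.5] 0.14553360850534677 2.25
[484.08085307 -99.59421308 443.17916466] [[0.15, -0.94, -0.32], [-0.99, -0.14, -0.05], [0.0, 0.32, -0.95]]
304 31.7 [643.  414.3  31.3] [639.7 417.6] 80.0 73.8 36.8
429 39.4 [607.7 264.6  37.3] [612.8 269.7] 31.8 62.4 21.8
823 40.0 [ 688.3 -500.6   37.2] [ 682.  -505.6] 31.7 120.6 29.9
802 42.7 [573.7 -91.5  42.4] [574.9 -91.3] 6.2 50.7 26.4
826 32.5 [554.4  29.3  32.3] [554.9  30.2] 7.9 60.8 27.0
864 40.8 [ 604.4 -271.3   38.9] [ 606.3 -273.1] -28.1 65.9 29.3
620 38.8 [508.8 405.3  36.3] [516.9 407.3] -44.1 123.7 29.7
559 39.5 [452.6 266.7  37.1] [452.2 270. ] 14.0 65.2 22.2
2445 35.3 [ 528.2 -384.7   35. ] [ 529.5 -390.7] -75.5 116.3 62.7
1173 41.1 [ 434.9 -250.2   39.9] [ 444.8 -261.4] -60.2 123.6 29.7
2512 41.9 [ 276.  -759.9   42.1] [ 276.2 -759.8] 0.2 583.8 8.2
1213 43.1 [ 387.7 -474.6   43. ] [ 404.2 -487.2] 1.2 184.4 47.7
888 38.6 [ 403.4 -625.8   39.9] [ 419.5 -626.5] 10.7 183.4 51.5
736 42.3 [ 76.7 -32.7  42.2] [ 81.5 -40.6] 65.1 101.4 45.4
```

View pics/w1.png

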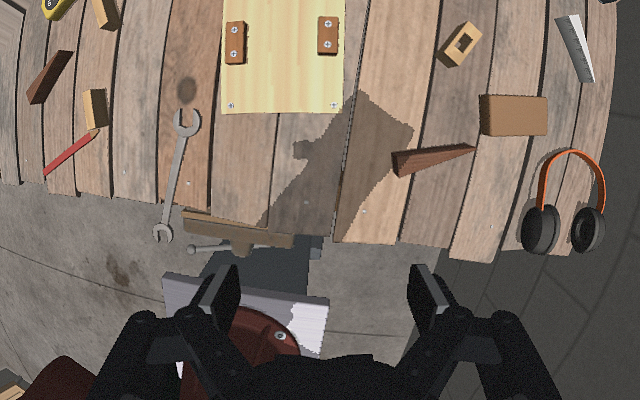

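The wrist view shows the stop at (235,42), fence at (328,35), core at (462,45), the right wedge at (430,158) and the white look-alike at (575,45). Positions agree with the top camera to about 1–2 mm. First pick is the near cheek.

```bash
cat >> h.py <<'E'
O=np.array([573.2,-79.6]);TH=.122
def C(x,y): return O+np.array([np.cos(TH)*x-np.sin(TH)*y,np.sin(TH)*x+np.cos(TH)*y])
E
python3 - <<'E'
from h import *
plan([(452,269.5,110,1.815),(452,269.5,4,1.815)],1)
print(C(0,13))
E
```

```text
at [ 401.1 -113.7  299.5] yaw 0.146 toolz [-0.  0. -1.] q [-0.45  0.05 -0.27  1.25  0.    2.54]
[1, 0.21, -0.74, 0.38, 0, 0, -0.7, 1, 0.27, -0.72, 0.38, 0, 0, -0.7, 1, 0.33, -0.7, 0.38, 0, 0, -0.7, 1, 0.39, -0.67, 0.38, 0, 0, -0.7, 1, 0.44, -0.63, 0.38, 0, 0, -0.7, 1, 0.5, -0.59, 0.38, 0, 0, -0.7, 1, 0.54, -0.55, 0.38, 0, 0, -0.7, 1, 0.59, -0.5, 0.38, 0, 0, -0.7]
[1, 0.63, -0.45, 0.38, 0, 0, -0.7, 1, 0.66, -0.4, 0.38, 0, 0, -0.7, 1, 0.69, -0.34, 0.38, 0, 0, -0.7, 1, 0.72, -0.28, 0.38, 0, 0, -0.7, 1, 0.74, -0.22, 0.38, 0, 0, -0.7, 1, 0.76, -0.16, 0.38, 0, 0, -0.7, 1, 0.77, -0.1, 0.38, 0, 0, -0.7, 1, 0.77, -0.03, 0.38, 0, 0, -0.7]
[1, 0.77, 0.03, 0.38, 0, 0, -0.7, 1, 0.77, 0.1, 0.38, 0, 0, -0.7, 1, 0.76, 0.16, 0.38, 0, 0, -0.7, 1, 0.74, 0.22, 0.38, 0, 0, -0.7, 1, 0, 0, 0.85, 0, 0, 0, 1, 0, 0, 0.85, 0, 0, 0, 1, 0, 0, 0.85, 0, 0, 0, 1, 0, 0, 0.85, 0, 0, 0]
[1, 0, 0, 0.85, 0, 0, 0]
[571.61793141 -66.69662606]
```

Request:
{"op": "servo_tool", "data": {
  "deltas": [1,0.21,-0.74,0.38,0,0,-0.7,1,0.27,-0.72,0.38,0,0,-0.7,1,0.33,-0.7,0.38,0,0,-0.7,1,0.39,-0.67,0.38,0,0,-0.7,1,0.44,-0.63,0.38,0,0,-0.7,1,0.5,-0.59,0.38,0,0,-0.7,1,0.54,-0.55,0.38,0,0,-0.7,1,0.59,-0.5,0.38,0,0,-0.7]
}}

```text
time: 2.97
eef_pos: [421.0, 38.2, 223.1]
eef_rot: [0.917, 0.398, -0.0, 0.0]
contact_force: [0.4, 0.7, -0.1]
opening: 1.0
grasp_force: 0.0
```

Request:
{"op": "servo_tool", "data": {
  "deltas": [1,0.63,-0.45,0.38,0,0,-0.7,1,0.66,-0.4,0.38,0,0,-0.7,1,0.69,-0.34,0.38,0,0,-0.7,1,0.72,-0.28,0.38,0,0,-0.7,1,0.74,-0.22,0.38,0,0,-0.7,1,0.76,-0.16,0.38,0,0,-0.7,1,0.77,-0.1,0.38,0,0,-0.7,1,0.77,-0.03,0.38,0,0,-0.7]
}}

```text
time: 3.63
eef_pos: [441.1, 191.5, 147.1]
eef_rot: [0.735, 0.679, -0.0, 0.0]
contact_force: [0.0, 0.1, 0.2]
opening: 0.998
grasp_force: 0.0
```

Request:
{"op": "servo_tool", "data": {
  "deltas": [1,0.77,0.03,0.38,0,0,-0.7,1,0.77,0.1,0.38,0,0,-0.7,1,0.76,0.16,0.38,0,0,-0.7,1,0.74,0.22,0.38,0,0,-0.7,1,0,0,0,0,0,0,1,0,0,0,0,0,0]
}}

```text
time: 4.13
eef_pos: [450.2, 267.8, 109.0]
eef_rot: [0.612, 0.791, -0.001, -0.0]
contact_force: [-0.5, -0.4, 0.2]
opening: 1.001
grasp_force: 0.0
```

```bash
python3 - <<'E'
from h import *
plan([(452,269.5,110,1.815),(452,269.5,4,1.815)],1)
c=cap('wrist','w2.png');P=wpoints(c)
for g in blobs(P,30,55,minn=40):
    cc,a,w,h=rect(g);print(len(g),np.median(g[:,2]).round(1),g.mean(0).round(1),cc.round(1),np.degrees(a).round(1),round(w,1),round(h,1))
E
```

```text
at [450.2 267.8 109. ] yaw 1.824 toolz [-0.001 -0.001 -1.   ] q [ 0.4   0.39 -0.35  0.83 -0.    1.72]
[1, 0.05, 0.09, -0.04, 0, 0, 0.07, 1, 0, 0, 0.85, 0, 0, 0, 1, 0, 0, 0.85, 0, 0, 0, 1, 0, 0, 0.85, 0, 0, 0, 1, 0, 0, 0.85, 0, 0, 0, 1, 0, 0, 0.85, 0, 0, 0]
3820 40.5 [507.1 410.9  39.5] [517.5 409.5] -42.2 122.9 28.0
2708 33.0 [657.6 412.9  32.9] [664.1 413.8] -50.1 73.8 62.8
1372 44.6 [727.6 341.7  43.9] [741.4 342.7] 83.8 80.0 47.3
2531 40.9 [452.1 273.2  40.1] [452.8 271.9] 14.2 64.3 20.6
1574 40.5 [611.1 273.2  39.1] [614.6 272.6] 31.0 64.9 21.5
1321 41.8 [73.4 22.8 42.1] [80.  22.4] -67.3 154.6 60.1
1719 42.6 [895.1 175.6  42.5] [894.5 169.7] 81.6 210.1 34.5
```

View pics/w2.png

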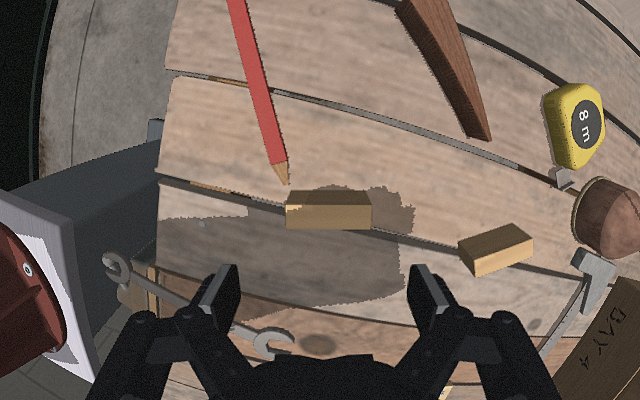

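The cheek is at (328,210), between the fingers. The pencil tip at (285,180) clears the finger. Now descend and grip.

Request:
{"op": "servo_tool", "data": {
  "deltas": [1,0.09,0.11,0,0,0,0.07,1,0,0,0.85,0,0,0,1,0,0,0.85,0,0,0,1,0,0,0.85,0,0,0,1,0,0,0.85,0,0,0,1,0,0,0.8,0,0,0,1,0,0,0,0,0,0,-1,0,0,0,0,0,0]
}}

```text
time: 4.85
eef_pos: [452.3, 270.1, 4.6]
eef_rot: [0.616, 0.788, -0.001, -0.0]
contact_force: [-1.0, -0.3, 0.3]
opening: 0.881
grasp_force: 0.0
```

Request:
{"op": "servo_tool", "data": {
  "deltas": [-1,0,0,0,0,0,0,-1,0,0,0,0,0,0,-1,0,0,0,0,0,0,-1,0,0,0,0,0,0,-1,0,0,0,0,0,0]
}}

```text
time: 5.27
eef_pos: [453.8, 271.3, 6.2]
eef_rot: [0.616, 0.788, 0.001, 0.001]
contact_force: [-0.1, -0.9, 9.3]
opening: 0.736
grasp_force: 66.3
```

```bash
python3 - <<'E'
from h import *
p=C(0,14)
plan([(452,271,90,1.82),(*p,90,1.693),(*p,24,1.693)],-1)
E
```

```text
at [453.8 271.3   6.2] yaw 1.815 toolz [ 0.003  0.001 -1.   ] q [ 0.4   0.53 -0.45  0.59 -0.    1.73]
[-1, 0, -0.02, -0.84, 0, 0, -0.01, -1, 0, -0.02, -0.84, 0, 0, -0.01, -1, 0, -0.02, -0.84, 0, 0, -0.01, -1, 0, -0.02, -0.84, 0, 0, -0.01, -1, -0.89, 0.08, 0, 0, 0, 0.07, -1, -0.89, 0.09, 0, 0, 0, 0.07, -1, -0.89, 0.1, 0, 0, 0, 0.07, -1, -0.89, 0.1, 0, 0, 0, 0.07]
[-1, -0.89, 0.11, 0, 0, 0, 0.07, -1, -0.89, 0.12, 0, 0, 0, 0.07, -1, -0.88, 0.12, 0, 0, 0, 0.07, -1, -0.88, 0.13, 0, 0, 0, 0.07, -1, -0.88, 0.14, 0, 0, 0, 0.07, -1, -0.88, 0.15, 0, 0, 0, 0.07, -1, -0.88, 0.15, 0, 0, 0, 0.07, -1, -0.88, 0.16, 0, 0, 0, 0.07]
[-1, -0.88, 0.17, 0, 0, 0, 0.07, -1, -0.88, 0.17, 0, 0, 0, 0.07, -1, -0.87, 0.18, 0, 0, 0, 0.07, -1, -0.87, 0.19, 0, 0, 0, 0.07, -1, 0, 0, 0.88, 0, 0, 0, -1, 0, 0, 0.88, 0, 0, 0, -1, 0, 0, 0.88, 0, 0, 0]
```

Request:
{"op": "servo_tool", "data": {
  "deltas": [-1,0,0,-0.84,0,0,0,-1,0,0,-0.84,0,0,0,-1,0,0,-0.84,0,0,0,-1,0,0,-0.84,0,0,0,-1,-0.89,0.08,0,0,0,0.07,-1,-0.89,0.09,0,0,0,0.07,-1,-0.89,0.1,0,0,0,0.07,-1,-0.89,0.1,0,0,0,0.07]
}}

```text
time: 5.93
eef_pos: [482.6, 185.8, 89.6]
eef_rot: [0.629, 0.778, 0.001, 0.001]
contact_force: [0.2, -0.0, -0.6]
opening: 0.741
grasp_force: 65.8
```

Request:
{"op": "servo_tool", "data": {
  "deltas": [-1,-0.89,0.11,0,0,0,0.07,-1,-0.89,0.12,0,0,0,0.07,-1,-0.88,0.12,0,0,0,0.07,-1,-0.88,0.13,0,0,0,0.07,-1,-0.88,0.14,0,0,0,0.07,-1,-0.88,0.15,0,0,0,0.07,-1,-0.88,0.15,0,0,0,0.07,-1,-0.88,0.16,0,0,0,0.07]
}}

```text
time: 6.6
eef_pos: [541.0, 16.6, 89.4]
eef_rot: [0.655, 0.756, 0.0, 0.001]
contact_force: [0.1, -0.2, -1.4]
opening: 0.736
grasp_force: 65.8
```

Request:
{"op": "servo_tool", "data": {
  "deltas": [-1,-0.88,0.17,0,0,0,0.07,-1,-0.88,0.17,0,0,0,0.07,-1,-0.87,0.18,0,0,0,0.07,-1,-0.5,0.1,0,0,0,0.07,-1,0,0,0,0,0,0,-1,0,0,0,0,0,0]
}}

```text
time: 7.1
eef_pos: [566.1, -57.9, 88.8]
eef_rot: [0.667, 0.745, 0.0, -0.0]
contact_force: [0.6, 0.3, 0.5]
opening: 0.739
grasp_force: 65.8
```

```bash
python3 - <<'E'
from h import *
p=C(0,14)
plan([(*p,24,1.693)],-1)
c=cap('wrist','w3.png');P=wpoints(c)
for g in blobs(P,25,120,minn=100):
    cc,a,w,h=rect(g);print(len(g),np.median(g[:,2]).round(1),g.mean(0).round(1),cc.round(1),np.degrees(a).round(1),round(w,1),round(h,1))
E
```

```text
at [566.1 -57.9  88.8] yaw 1.68 toolz [ 0.  0. -1.] q [-0.23  0.49 -0.25  0.83  0.    1.23]
[-1, -0.11, 0.06, 0.86, 0, 0, -0.04, -1, -0.11, 0.06, 0.86, 0, 0, -0.04, -1, -0.11, 0.06, 0.86, 0, 0, -0.04]
3679 32.9 [555.6  31.   32.9] [555.4  30.8] 7.0 60.1 26.1
2489 48.2 [666.9  16.3  44.4] [670.6  16.1] -83.0 44.2 21.1
1370 38.4 [894.8 -35.8  40.4] [894.4 -19.3] -89.3 99.5 6.8
5641 106.9 [564.7 -47.3 105.7] [564.8 -48.2] 6.4 90.9 6.3
7917 72.2 [ 877.1 -157.3   72. ] [ 871.3 -150.7] 12.9 135.3 90.0
536 36.1 [ 723.9 -231.1   36.3] [ 726.4 -227.1] -71.2 63.0 34.2
424 37.5 [ 447.3 -266.8   36.1] [ 443.6 -272.2] -73.5 50.6 17.8
```

View pics/w3.png

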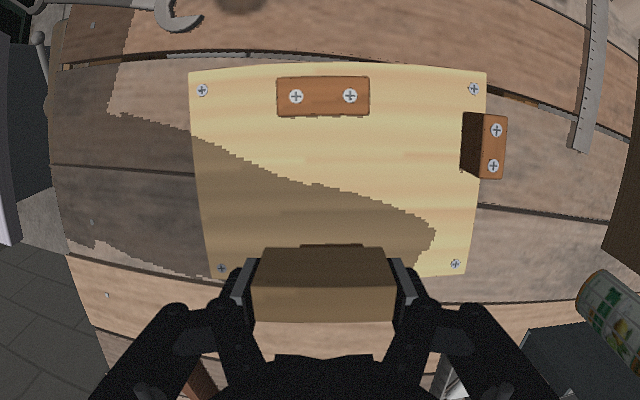

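The wrist view shows the cheek held level between the pads, above the board, with the stop at (322,97) and heel at (490,147). Now lower it next to the fence.

Request:
{"op": "servo_tool", "data": {
  "deltas": [-1,-0.1,0.06,0.7,0,0,-0.04,-1,-0.1,0.06,0.7,0,0,-0.04,-1,-0.1,0.06,0.7,0,0,-0.03,-1,0,0,0.6,0,0,0,-1,0,0,0,0,0,0,-1,0,0,0,0,0,0]
}}

```text
time: 7.65
eef_pos: [570.6, -63.5, 20.9]
eef_rot: [0.662, 0.75, -0.0, -0.001]
contact_force: [0.5, 0.6, -0.1]
opening: 0.743
grasp_force: 66.7
```

Request:
{"op": "servo_tool", "data": {
  "deltas": [-1,-0.08,0,0,0,0,0,-1,-0.08,0,0,0,0,0,-1,0,0,0,0,0,0]
}}

```text
time: 7.9
eef_pos: [572.5, -69.0, 22.0]
eef_rot: [0.662, 0.749, 0.0, 0.001]
contact_force: [0.7, -0.6, -0.3]
opening: 0.737
grasp_force: 66.7
```

```bash
python3 - <<'E'
from h import *
plan([(*C(0,10),18.5,1.693)],-1)
E
```

```text
at [572.5 -69.   22. ] yaw 1.694 toolz [ 0.001 -0.    -1.   ] q [-0.25  0.58 -0.3   0.69 -0.    1.2 ]
[-1, -0.02, -0.03, 0.14, 0, 0, 0.01]
```

Request:
{"op": "servo_tool", "data": {
  "deltas": [-1,0,0,0.14,0,0,0,-1,0,0,0,0,0,0]
}}

```text
time: 8.07
eef_pos: [572.7, -68.9, 18.1]
eef_rot: [0.662, 0.749, 0.0, 0.001]
contact_force: [-0.5, 0.1, 2.8]
opening: 0.745
grasp_force: 66.9
```

Request:
{"op": "servo_tool", "data": {
  "deltas": [-1,-0.06,0,0,0,0,0,-1,0,0,0,0,0,0,-1,-0.04,0,0,0,0,0,-1,0,0,0,0,0,0]
}}

```text
time: 8.4
eef_pos: [572.6, -69.1, 18.1]
eef_rot: [0.662, 0.75, 0.002, -0.001]
contact_force: [0.9, 10.7, 7.1]
opening: 0.738
grasp_force: 67.7
```

```bash
python3 - <<'E'
from h import *
c=cap('scene');P=points(c);cv2.imwrite('pics/s1.png',cv2.resize(c['pixels'][160:280,220:400][:,:,::-1],None,fx=4,fy=4))
plan([(*C(0,10),18.5,1.693)],-1)
E
```

```text
at [572.6 -69.1  18.1] yaw 1.695 toolz [ 0.001  0.004 -1.   ] q [-0.25  0.59 -0.3   0.68  0.    1.2 ]
[-1, -0.02, -0.03, -0.02, 0, 0, 0.02]
```

View pics/s1.png

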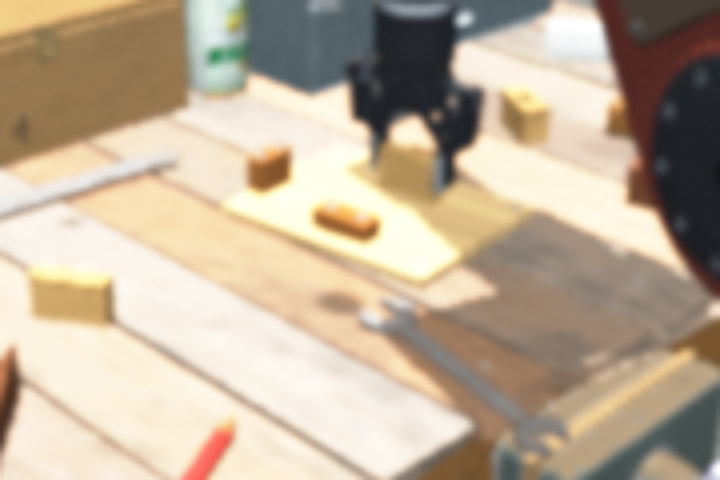

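Contact with the fence confirmed (10.7 N). Release, then go to the core.

Request:
{"op": "servo_tool", "data": {
  "deltas": [1,0,0,0,0,0,0,1,0,0,0,0,0,0,1,0,0,0,0,0,0,1,0,0,-0.85,0,0,0,1,0,0,-0.85,0,0,0,1,0,0,-0.85,0,0,0,1,0,0,-0.85,0,0,0,1,0,0,0,0,0,0]
}}

```text
time: 9.12
eef_pos: [574.6, -72.0, 106.4]
eef_rot: [0.662, 0.749, 0.001, 0.003]
contact_force: [1.3, -0.5, -0.1]
opening: 0.999
grasp_force: 0.0
```

```bash
python3 - <<'E'
from h import *
plan([(606,-274,100,1.079)],1)
E
```

```text
at [574.6 -72.  106.4] yaw 1.694 toolz [ 0.006 -0.002 -1.   ] q [-0.25  0.48 -0.21  0.87 -0.    1.2 ]
[1, -0.82, 0.03, 0.03, 0, 0, 0.51, 1, -0.81, 0.08, 0.03, 0, 0, 0.51, 1, -0.81, 0.13, 0.03, 0, 0, 0.51, 1, -0.8, 0.18, 0.03, 0, 0, 0.51, 1, -0.79, 0.22, 0.03, 0, 0, 0.51, 1, -0.77, 0.27, 0.03, 0, 0, 0.51, 1, -0.75, 0.32, 0.03, 0, 0, 0.51, 1, -0.73, 0.36, 0.03, 0, 0, 0.51]
[1, -0.71, 0.41, 0.03, 0, 0, 0.51, 1, -0.68, 0.45, 0.03, 0, 0, 0.51]
```

Request:
{"op": "servo_tool", "data": {
  "deltas": [1,-0.82,0.03,0.03,0,0,0.51,1,-0.81,0.08,0.03,0,0,0.51,1,-0.81,0.13,0.03,0,0,0.51,1,-0.8,0.18,0.03,0,0,0.51,1,-0.79,0.22,0.03,0,0,0.51,1,-0.77,0.27,0.03,0,0,0.51,1,-0.75,0.32,0.03,0,0,0.51,1,-0.73,0.36,0.03,0,0,0.51]
}}

```text
time: 9.78
eef_pos: [597.6, -233.8, 95.9]
eef_rot: [0.825, 0.565, -0.0, -0.0]
contact_force: [-0.3, 0.2, -0.3]
opening: 1.001
grasp_force: 0.0
```

Request:
{"op": "servo_tool", "data": {
  "deltas": [1,-0.71,0.41,0.03,0,0,0.51,1,-0.68,0.45,0.03,0,0,0.51,1,0,0,0,0,0,0,1,0,0,0,0,0,0]
}}

```text
time: 10.12
eef_pos: [603.8, -274.0, 94.2]
eef_rot: [0.857, 0.515, -0.0, -0.0]
contact_force: [0.5, 0.9, -0.4]
opening: 1.002
grasp_force: 0.0
```

```bash
python3 - <<'E'
from h import *
c=cap('wrist');P=wpoints(c)
for g in blobs(P,32,55,minn=100):
    cc,a,w,h=rect(g);print(len(g),np.median(g[:,2]).round(1),g.mean(0).round(1),cc.round(1),np.degrees(a).round(1),round(w,1),round(h,1))
plan([(606,-274,100,1.079),(606,-274,8,1.079)],1)
E
```

```text
3788 43.3 [569.7 -87.5  44.9] [570.8 -82.2] 6.6 58.4 47.6
5980 44.4 [ 823.4 -338.7   43.9] [ 814.9 -393.6] 89.9 410.8 23.9
4859 45.2 [ 738.4 -223.6   44.7] [ 745.6 -235.9] -82.1 111.5 46.1
465 32.8 [ 718.3 -238.8   32.9] [ 718.4 -239.9] -83.2 108.2 3.7
746 38.9 [ 748.4 -302.    37.8] [ 749.1 -303.6] 72.8 26.4 23.2
3210 41.0 [ 607.4 -271.9   40.4] [ 606.9 -272.9] -28.3 64.8 28.6
1971 40.9 [ 435.2 -244.    39.7] [ 431.8 -250.2] -70.0 86.5 30.4
2836 35.3 [ 530.  -359.3   35.1] [ 524.8 -371.2] -76.4 75.0 62.7
312 39.3 [ 653.3 -526.5   38.5] [ 653.3 -529.4] 36.1 46.3 12.6
424 42.4 [ 861.7 -759.2   42.7] [ 856.5 -759.8] -1.0 85.2 7.8
at [ 603.7 -273.    94.3] yaw 1.082 toolz [-0.001  0.001 -1.   ] q [-0.53  0.65  0.05  0.97  0.    1.52]
[1, 0.01, 0.1, -0.23, 0, 0, 0.03, 1, 0, 0, 0.74, 0, 0, 0, 1, 0, 0, 0.74, 0, 0, 0, 1, 0, 0, 0.74, 0, 0, 0, 1, 0, 0, 0.74, 0, 0, 0, 1, 0, 0, 0.74, 0, 0, 0]
```

Request:
{"op": "servo_tool", "data": {
  "deltas": [1,0.06,0.09,0,0,0,0.02,1,0,0,0.85,0,0,0,1,0,0,0.85,0,0,0,1,0,0,0.85,0,0,0,1,0,0,0.9,0,0,0,1,0,0,0,0,0,0,-1,0,0,0,0,0,0,-1,0,0,0,0,0,0]
}}

```text
time: 10.83
eef_pos: [607.8, -272.5, 10.1]
eef_rot: [0.858, 0.514, 0.0, 0.001]
contact_force: [0.2, -0.3, 2.4]
opening: 0.748
grasp_force: 2.3
```

Request:
{"op": "servo_tool", "data": {
  "deltas": [-1,0,0,0,0,0,0,-1,0,0,0,0,0,0,-1,0,0,0,0,0,0,-1,0,0,0,0,0,0]
}}

```text
time: 11.17
eef_pos: [608.0, -273.2, 10.5]
eef_rot: [0.858, 0.514, 0.001, 0.001]
contact_force: [0.2, 1.2, 6.9]
opening: 0.741
grasp_force: 67.3
```

```bash
python3 - <<'E'
from h import *
p=C(0,40)
print(p,pose()[0])
plan([(607,-274,95,1.079),(*p,95,1.693)],-1)
E
```

```text
[568.33209665 -39.89731096] [ 607.98965374 -273.19217169   10.47863808]
at [ 608.  -273.2   10.5] yaw 1.08 toolz [ 0.002 -0.001 -1.   ] q [-0.53  0.73 -0.03  0.81  0.    1.53]
[-1, -0.01, 0, -0.85, 0, 0, 0, -1, -0.01, 0, -0.85, 0, 0, 0, -1, -0.01, 0, -0.85, 0, 0, 0, -1, -0.01, 0, -0.85, 0, 0, 0, -1, 0.68, -0.53, 0, 0, 0, -0.47, -1, 0.71, -0.49, 0, 0, 0, -0.47, -1, 0.74, -0.45, 0, 0, 0, -0.47, -1, 0.76, -0.4, 0, 0, 0, -0.47]
[-1, 0.78, -0.36, 0, 0, 0, -0.47, -1, 0.8, -0.32, 0, 0, 0, -0.47, -1, 0.82, -0.27, 0, 0, 0, -0.47, -1, 0.83, -0.23, 0, 0, 0, -0.47, -1, 0.84, -0.18, 0, 0, 0, -0.47, -1, 0.85, -0.13, 0, 0, 0, -0.47, -1, 0.86, -0.08, 0, 0, 0, -0.47]
```

Request:
{"op": "servo_tool", "data": {
  "deltas": [-1,0,0,-0.85,0,0,0,-1,0,0,-0.85,0,0,0,-1,0,0,-0.85,0,0,0,-1,0,0,-0.85,0,0,0,-1,0.68,-0.53,0,0,0,-0.47,-1,0.71,-0.49,0,0,0,-0.47,-1,0.74,-0.45,0,0,0,-0.47,-1,0.76,-0.4,0,0,0,-0.47]
}}

```text
time: 11.83
eef_pos: [592.5, -187.1, 94.5]
eef_rot: [0.794, 0.608, 0.0, 0.0]
contact_force: [-0.0, 0.3, -0.8]
opening: 0.737
grasp_force: 66.2
```

Request:
{"op": "servo_tool", "data": {
  "deltas": [-1,0.78,-0.36,0,0,0,-0.47,-1,0.8,-0.32,0,0,0,-0.47,-1,0.82,-0.27,0,0,0,-0.47,-1,0.83,-0.23,0,0,0,-0.47,-1,0.84,-0.18,0,0,0,-0.47,-1,0.85,-0.13,0,0,0,-0.47,-1,0.86,-0.08,0,0,0,-0.47,-1,0,0,0,0,0,0]
}}

```text
time: 12.5
eef_pos: [566.3, -35.9, 94.3]
eef_rot: [0.658, 0.753, 0.0, -0.001]
contact_force: [-0.2, 0.2, 0.3]
opening: 0.735
grasp_force: 66.2
```

Request:
{"op": "servo_tool", "data": {
  "deltas": [-1,0,0,0,0,0,0]
}}

```text
time: 12.58
eef_pos: [567.3, -38.4, 94.4]
eef_rot: [0.659, 0.752, 0.0, 0.0]
contact_force: [0.6, 0.1, -0.4]
opening: 0.736
grasp_force: 66.2
```

```bash
python3 - <<'E'
from h import *
plan([(*C(0,39),26,1.693)],-1)
E
```

```text
at [567.3 -38.4  94.4] yaw 1.701 toolz [ 0.001 -0.    -1.   ] q [-0.2   0.48 -0.25  0.84 -0.    1.24]
[-1, -0.03, 0.01, 0.68, 0, 0, 0.02, -1, -0.03, 0.01, 0.68, 0, 0, 0.02, -1, -0.03, 0.01, 0.68, 0, 0, 0.02, -1, -0.03, 0.01, 0.68, 0, 0, 0.02]
```

Request:
{"op": "servo_tool", "data": {
  "deltas": [-1,-0.03,0.02,0.68,0,0,0.02,-1,-0.03,0.02,0.68,0,0,0.02,-1,-0.03,0.02,0.68,0,0,0.02,-1,-0.03,0.01,0.68,0,0,0.01,-1,0,0,0.12,0,0,0,-1,0,0,0,0,0,0]
}}

```text
time: 13.08
eef_pos: [569.3, -43.1, 22.7]
eef_rot: [0.664, 0.748, -0.0, 0.0]
contact_force: [-0.1, -1.2, -0.3]
opening: 0.736
grasp_force: 67.0
```

Request:
{"op": "servo_tool", "data": {
  "deltas": [-1,-0.08,0,0,0,0,0,-1,-0.08,0,0,0,0,0,-1,-0.04,0,0,0,0,0,-1,0,0,0,0,0,0]
}}

```text
time: 13.42
eef_pos: [569.5, -43.8, 23.0]
eef_rot: [0.663, 0.749, 0.003, -0.003]
contact_force: [-1.1, 18.9, 5.0]
opening: 0.736
grasp_force: 67.8
```

```bash
python3 - <<'E'
from h import *
plan([(*C(0,34),22.5,1.693)],-1)
E
```

```text
at [569.5 -43.8  23. ] yaw 1.693 toolz [-0.     0.007 -1.   ] q [-0.21  0.57 -0.31  0.69  0.01  1.24]
[-1, -0.08, -0.03, 0.02, 0, 0, 0]
```

Core in contact (19 N). Release and fetch the second cheek.

Request:
{"op": "servo_tool", "data": {
  "deltas": [1,0,0,0,0,0,0,1,0,0,0,0,0,0,1,0,0,0,0,0,0,1,0,0,-0.85,0,0,0,1,0,0,-0.85,0,0,0,1,0,0,-0.85,0,0,0,1,0,0,-0.4,0,0,0,1,0,0,0,0,0,0]
}}

```text
time: 14.08
eef_pos: [571.8, -47.8, 98.9]
eef_rot: [0.663, 0.748, 0.001, 0.002]
contact_force: [0.2, -0.2, 0.8]
opening: 1.002
grasp_force: 0.0
```

```bash
python3 - <<'E'
from h import *
plan([(614.6,271.2,95,2.112)],1)
c=cap('wrist');P=wpoints(c)
for g in blobs(P,30,62,minn=300):
    cc,a,w,h=rect(g);print(len(g),np.median(g[:,2]).round(1),g.mean(0).round(1),cc.round(1),np.degrees(a).round(1),round(w,1),round(h,1))
c=cap('top','t2.png');P=points(c)
for g in blobs(P,47,60,(290,155,370,240),8):
    cc,a,w,h=rect(g);print(len(g),np.median(g[:,2]).round(1),g.mean(0).round(1),cc.round(1),np.degrees(a).round(1),round(w,1),round(h,1))
E
```

```text
at [571.8 -47.8  98.9] yaw 1.691 toolz [ 0.004 -0.001 -1.   ] q [-0.21  0.48 -0.23  0.85 -0.    1.24]
[1, 0.83, 0.22, 0.01, 0, 0, -0.23, 1, 0.82, 0.24, 0.01, 0, 0, -0.23, 1, 0.82, 0.26, 0.01, 0, 0, -0.23, 1, 0.81, 0.28, 0.01, 0, 0, -0.23, 1, 0.8, 0.31, 0.01, 0, 0, -0.23, 1, 0.79, 0.33, 0.01, 0, 0, -0.23, 1, 0.78, 0.35, 0.01, 0, 0, -0.23, 1, 0.77, 0.37, 0.01, 0, 0, -0.23]
[1, 0.76, 0.39, 0.01, 0, 0, -0.23, 1, 0.75, 0.42, 0.01, 0, 0, -0.23, 1, 0.74, 0.44, 0.01, 0, 0, -0.23, 1, 0.73, 0.46, 0.01, 0, 0, -0.23, 1, 0.71, 0.48, 0.01, 0, 0, -0.23, 1, 0.7, 0.5, 0.01, 0, 0, -0.23, 1, 0.68, 0.52, 0.01, 0, 0, -0.23]
3363 33.0 [555.7  31.1  32.9] [555.3  31.1] 7.5 60.4 26.3
2114 48.4 [667.5  16.7  45.9] [670.6  16.3] -82.9 44.5 20.8
1996 42.7 [894.9 -13.9  43.8] [894.2   5.1] -89.6 148.8 7.5
7967 52.6 [571.  -58.1  49.3] [572.1 -66.9] -82.7 75.5 64.6
2054 46.5 [ 890.3 -146.3   46.4] [ 887.1 -138. ] 0.6 107.4 86.2
673 41.0 [ 442.5 -257.5   39. ] [ 439.1 -262.8] -72.7 76.3 21.3
806 50.8 [ 737.  -209.    49.3] [ 743.6 -225.6] -74.5 95.0 39.0
```

Request:
{"op": "servo_tool", "data": {
  "deltas": [1,0.83,0.22,0.01,0,0,-0.23,1,0.82,0.24,0.01,0,0,-0.23,1,0.82,0.26,0.01,0,0,-0.23,1,0.81,0.28,0.01,0,0,-0.23,1,0.8,0.31,0.01,0,0,-0.23,1,0.79,0.33,0.01,0,0,-0.23,1,0.78,0.35,0.01,0,0,-0.23,1,0.77,0.37,0.01,0,0,-0.23]
}}

```text
time: 14.85
eef_pos: [592.0, 123.7, 92.6]
eef_rot: [0.576, 0.817, -0.001, -0.001]
contact_force: [0.0, -0.7, 0.7]
opening: 1.001
grasp_force: 0.0
```

Request:
{"op": "servo_tool", "data": {
  "deltas": [1,0.76,0.39,0.01,0,0,-0.23,1,0.75,0.42,0.01,0,0,-0.23,1,0.74,0.44,0.01,0,0,-0.23,1,0.73,0.46,0.01,0,0,-0.23,1,0.71,0.48,0.01,0,0,-0.23,1,0.7,0.5,0.01,0,0,-0.23,1,0.68,0.52,0.01,0,0,-0.23,1,0,0,0,0,0,0]
}}

```text
time: 15.52
eef_pos: [613.1, 274.8, 90.6]
eef_rot: [0.493, 0.87, -0.0, -0.001]
contact_force: [-1.6, 0.0, -1.3]
opening: 0.999
grasp_force: 0.0
```

Request:
{"op": "servo_tool", "data": {
  "deltas": [1,0,0,0,0,0,0]
}}

```text
time: 15.6
eef_pos: [612.9, 272.2, 90.8]
eef_rot: [0.495, 0.869, -0.001, -0.001]
contact_force: [-0.4, -0.5, 0.6]
opening: 1.004
grasp_force: 0.0
```

```bash
python3 - <<'E'
from h import *
c=cap('wrist');P=wpoints(c)
for g in blobs(P,32,55,minn=100):
    cc,a,w,h=rect(g);print(len(g),np.median(g[:,2]).round(1),g.mean(0).round(1),cc.round(1),np.degrees(a).round(1),round(w,1),round(h,1))
plan([(614.6,271.5,7,2.112)],1)
E
```

```text
1065 40.9 [537.  380.9  40.8] [537.8 377.3] -52.7 49.5 13.7
5252 33.4 [660.2 412.5  33.4] [664.3 413.5] -49.5 71.2 60.5
1991 46.9 [727.8 341.6  45.7] [743.5 341.1] 88.0 79.7 49.9
2755 40.9 [614.3 273.8  40.4] [615.1 272.6] 31.5 64.5 20.5
616 42.9 [917.7 373.6  43.1] [937.1 383.5] 30.1 99.3 23.8
331 44.6 [911.5 325.8  44.4] [915.5 323.3] -43.0 44.2 9.6
805 45.0 [1006.2  277.8   44.6] [1001.5  271.3] 17.6 209.6 65.0
292 33.6 [572.1  35.1  33.5] [571.5  34.4] 7.4 27.5 27.2
at [613.  271.3  91.1] yaw 2.106 toolz [-0.002 -0.001 -1.   ] q [ 0.31  0.66  0.07  0.98 -0.    1.34]
[1, -0.01, 0.02, 0.84, 0, 0, -0.01, 1, -0.01, 0.02, 0.84, 0, 0, -0.01, 1, -0.01, 0.02, 0.84, 0, 0, -0.01, 1, -0.01, 0.02, 0.84, 0, 0, -0.01]
```

Request:
{"op": "servo_tool", "data": {
  "deltas": [1,-0.02,0.07,0,0,0,-0.06,1,0,0,0.84,0,0,0,1,0,0,0.84,0,0,0,1,0,0,0.84,0,0,0,1,0,0,0.75,0,0,0,1,0,0,0,0,0,0,-1,0,0,0,0,0,0,-1,0,0,0,0,0,0]
}}

```text
time: 16.32
eef_pos: [616.4, 271.7, 12.1]
eef_rot: [0.492, 0.87, 0.0, 0.0]
contact_force: [0.5, 0.7, 2.8]
opening: 0.748
grasp_force: 2.3
```

Request:
{"op": "servo_tool", "data": {
  "deltas": [-1,0,0,0,0,0,0,-1,0,0,0,0,0,0,-1,0,0,0,0,0,0,-1,0,0,0,0,0,0]
}}

```text
time: 16.65
eef_pos: [616.7, 272.3, 12.6]
eef_rot: [0.492, 0.871, 0.001, 0.001]
contact_force: [0.1, -0.8, 7.0]
opening: 0.736
grasp_force: 67.2
```

```bash
python3 - <<'E'
from h import *
p,ya,_,_=pose()
plan([(*p[:2],105,ya),(*C(0,64),105,1.693)],-1)
E
```

```text
at [616.7 272.3  12.6] yaw 2.113 toolz [ 0.002  0.    -1.   ] q [ 0.31  0.74 -0.    0.82 -0.    1.34]
[-1, 0, 0, -0.74, 0, 0, 0, -1, 0, 0, -0.74, 0, 0, 0, -1, 0, 0, -0.74, 0, 0, 0, -1, 0, 0, -0.74, 0, 0, 0, -1, 0, 0, -0.74, 0, 0, 0, -1, -0.63, -0.55, 0, 0, 0, 0.25, -1, -0.65, -0.53, 0, 0, 0, 0.25, -1, -0.66, -0.51, 0, 0, 0, 0.25]
[-1, -0.68, -0.49, 0, 0, 0, 0.25, -1, -0.69, -0.47, 0, 0, 0, 0.25, -1, -0.71, -0.45, 0, 0, 0, 0.25, -1, -0.72, -0.43, 0, 0, 0, 0.25, -1, -0.73, -0.41, 0, 0, 0, 0.25, -1, -0.74, -0.39, 0, 0, 0, 0.25, -1, -0.75, -0.36, 0, 0, 0, 0.25, -1, -0.76, -0.34, 0, 0, 0, 0.25]
[-1, -0.77, -0.32, 0, 0, 0, 0.25, -1, -0.78, -0.29, 0, 0, 0, 0.25, -1, -0.79, -0.27, 0, 0, 0, 0.25]
```

Request:
{"op": "servo_tool", "data": {
  "deltas": [-1,0,0,-0.74,0,0,0,-1,0,0,-0.74,0,0,0,-1,0,0,-0.74,0,0,0,-1,0,0,-0.74,0,0,0,-1,0,0,-0.74,0,0,0,-1,-0.63,-0.55,0,0,0,0.25,-1,-0.65,-0.53,0,0,0,0.25,-1,-0.66,-0.51,0,0,0,0.25]
}}

```text
time: 17.32
eef_pos: [604.8, 210.0, 104.3]
eef_rot: [0.531, 0.847, 0.0, 0.0]
contact_force: [-1.0, -0.2, -1.0]
opening: 0.735
grasp_force: 66.2
```

Request:
{"op": "servo_tool", "data": {
  "deltas": [-1,-0.68,-0.49,0,0,0,0.25,-1,-0.69,-0.47,0,0,0,0.25,-1,-0.71,-0.45,0,0,0,0.25,-1,-0.72,-0.43,0,0,0,0.25,-1,-0.73,-0.41,0,0,0,0.25,-1,-0.74,-0.39,0,0,0,0.25,-1,-0.75,-0.36,0,0,0,0.25,-1,-0.76,-0.34,0,0,0,0.25]
}}

```text
time: 17.98
eef_pos: [575.2, 44.8, 104.0]
eef_rot: [0.629, 0.778, 0.0, 0.0]
contact_force: [-0.5, -0.6, -0.5]
opening: 0.73
grasp_force: 66.2
```

Request:
{"op": "servo_tool", "data": {
  "deltas": [-1,-0.77,-0.32,0,0,0,0.25,-1,-0.78,-0.29,0,0,0,0.25,-1,-0.79,-0.27,0,0,0,0.25,-1,0,0,0,0,0,0,-1,0,0,0,0,0,0]
}}

```text
time: 18.4
eef_pos: [564.4, -16.6, 104.0]
eef_rot: [0.663, 0.748, 0.0, 0.0]
contact_force: [-0.2, 0.4, 0.0]
opening: 0.741
grasp_force: 66.2
```

```bash
python3 - <<'E'
from h import *
plan([(*C(0,64),25,1.693)],-1)
E
```

```text
at [564.4 -16.6 104. ] yaw 1.692 toolz [ 0.001  0.    -1.   ] q [-0.16  0.46 -0.25  0.86  0.    1.29]
[-1, 0, 0.01, 0.79, 0, 0, 0, -1, 0, 0.01, 0.79, 0, 0, 0, -1, 0, 0.01, 0.79, 0, 0, 0, -1, 0, 0.01, 0.79, 0, 0, 0]
```

Request:
{"op": "servo_tool", "data": {
  "deltas": [-1,0,0.01,0.8,0,0,0,-1,0,0.01,0.8,0,0,0,-1,0,0.01,0.8,0,0,0,-1,0,0.01,0.75,0,0,0,-1,0,0,0,0,0,0,-1,-0.1,0,0,0,0,0,-1,-0.08,0,0,0,0,0,-1,0,0,0,0,0,0]
}}

```text
time: 19.07
eef_pos: [566.3, -20.1, 25.2]
eef_rot: [0.662, 0.749, 0.0, 0.0]
contact_force: [0.3, 0.7, -0.6]
opening: 0.733
grasp_force: 72.1
```

Request:
{"op": "servo_tool", "data": {
  "deltas": [-1,-0.06,0,0,0,0,0,-1,-0.04,0,0,0,0,0,-1,0,0,0,0,0,0]
}}

```text
time: 19.32
eef_pos: [566.2, -21.6, 25.1]
eef_rot: [0.662, 0.749, 0.001, -0.001]
contact_force: [-0.6, 5.4, 0.7]
opening: 0.735
grasp_force: 73.3
```

```bash
python3 - <<'E'
from h import *
plan([(*C(0,58),25,1.693)],-1)
E
```

```text
at [566.2 -21.6  25.1] yaw 1.694 toolz [ 0.     0.002 -1.   ] q [-0.17  0.56 -0.32  0.68  0.    1.28]
[-1, -0.02, 0, 0.01, 0, 0, 0.01]
```

Press lightly, release, then go to the right-hand wedge.

Request:
{"op": "servo_tool", "data": {
  "deltas": [-1,-0.06,0,0,0,0,0,-1,0,0,0,0,0,0,1,0,0,0,0,0,0,1,0,0,0,0,0,0,1,0,0,0,0,0,0,1,0,0,-0.85,0,0,0,1,0,0,-0.85,0,0,0,1,0,0,-0.85,0,0,0]
}}

```text
time: 19.98
eef_pos: [566.1, -24.5, 89.2]
eef_rot: [0.663, 0.749, -0.0, -0.0]
contact_force: [1.0, -0.3, 1.4]
opening: 1.0
grasp_force: 0.0
```

```bash
python3 - <<'E'
from h import *
plan([(434,-252,140,2.15)],1)
E
```

```text
at [566.1 -24.5  89.2] yaw 1.693 toolz [-0.001 -0.    -1.   ] q [-0.17  0.48 -0.26  0.83 -0.    1.28]
[1, -0.7, -0.53, -0.17, 0, 0, -0.32, 1, -0.68, -0.56, -0.17, 0, 0, -0.32, 1, -0.66, -0.58, -0.17, 0, 0, -0.32, 1, -0.63, -0.61, -0.17, 0, 0, -0.32, 1, -0.61, -0.63, -0.17, 0, 0, -0.32, 1, -0.59, -0.65, -0.17, 0, 0, -0.32, 1, -0.56, -0.67, -0.17, 0, 0, -0.32, 1, -0.54, -0.69, -0.17, 0, 0, -0.32]
[1, -0.51, -0.71, -0.17, 0, 0, -0.32, 1, -0.48, -0.73, -0.17, 0, 0, -0.32, 1, -0.45, -0.75, -0.17, 0, 0, -0.32, 1, -0.42, -0.77, -0.17, 0, 0, -0.32]
```

Request:
{"op": "servo_tool", "data": {
  "deltas": [1,-0.7,-0.53,-0.17,0,0,-0.32,1,-0.68,-0.56,-0.17,0,0,-0.32,1,-0.66,-0.58,-0.17,0,0,-0.32,1,-0.63,-0.61,-0.17,0,0,-0.32,1,-0.61,-0.63,-0.17,0,0,-0.32,1,-0.59,-0.65,-0.17,0,0,-0.32,1,-0.56,-0.67,-0.17,0,0,-0.32,1,-0.54,-0.69,-0.17,0,0,-0.32]
}}

```text
time: 20.65
eef_pos: [477.9, -177.3, 123.0]
eef_rot: [0.54, 0.842, -0.0, 0.0]
contact_force: [-0.1, 0.2, 0.2]
opening: 1.001
grasp_force: 0.0
```

Request:
{"op": "servo_tool", "data": {
  "deltas": [1,-0.51,-0.71,-0.17,0,0,-0.32,1,-0.48,-0.73,-0.17,0,0,-0.32,1,-0.45,-0.75,-0.17,0,0,-0.32,1,-0.42,-0.77,-0.17,0,0,-0.32,1,0,0,0,0,0,0,1,0,0,0,0,0,0]
}}

```text
time: 21.15
eef_pos: [434.6, -252.9, 139.9]
eef_rot: [0.475, 0.88, -0.0, 0.0]
contact_force: [1.1, -1.2, -0.2]
opening: 1.002
grasp_force: 0.0
```

```bash
cat >> h.py <<'E'
# wedge model: own frame (y to head, z flat->sloping); centroid + principal axis by moments
def _mom(p):
    m=p.mean(0);q=p-m;w,v=np.linalg.eigh(q.T@q);a=v[:,1]
    sk=((q@a)**3).mean()
    return m,a,sk
_yy,_zz=np.meshgrid(np.linspace(-60,60,241),np.linspace(0,30,121));_k=_zz<17+_yy*26/120
_m0,_a0,_s0=_mom(np.stack([_yy[_k],_zz[_k]],-1))
def wedge(P,roi_c,zl=36,zh=46,colour=None,rad=75,step=1.0):
    "world origin, head direction angle, from top-face points resampled on a 1 mm grid"
    q=P.reshape(-1,3);m=(q[:,2]>zl)&(q[:,2]<zh)&(np.hypot(q[:,0]-roi_c[0],q[:,1]-roi_c[1])<rad)
    if colour is not None:
        c=colour.reshape(-1,3).astype(int);m&=(c[:,0]<205)&(c[:,0]>c[:,2]+25)
    g=q[m][:,:2]
    h=cv2.convexHull(((g-roi_c)*1+150).astype(np.float32)*4).astype(np.int32)
    im=np.zeros((1200,1200),np.uint8);cv2.fillPoly(im,[h],1)
    v,u=np.nonzero(im);f=np.stack([u,v],-1)/4-150+roi_c
    mm,a,sk=_mom(f)
    if sk*_s0<0:a=-a
    a0=_a0;ang=np.arctan2(a[1],a[0])-np.arctan2(a0[1],a0[0])  # rotation of (own y,own z) frame
    o=mm-np.array([np.cos(ang)*_m0[0]-np.sin(ang)*_m0[1],np.sin(ang)*_m0[0]+np.cos(ang)*_m0[1]])
    return o,ang%(2*np.pi),rect(f),len(g),im.sum()/16
def wpt(o,ang,y,z): return o+np.array([np.cos(ang)*y-np.sin(ang)*z,np.sin(ang)*y+np.cos(ang)*z])
E
python3 - <<'E'
from h import *
print(pose()[0].round(1),pose()[1])
c=cap('wrist','w4.png');print(wedge(wpoints(c),np.array([440,-260.])))
c=cap('top');P=points(c);print(wedge(P,np.array([440,-260.]),zl=30));print(wedge(P,np.array([508,405.]),zl=30))
E
```

```text
[ 434.6 -252.9  139.9] 2.1509629005948394
(array([ 448.49733495, -263.8523604 ]), np.float64(1.872525301668099), (array([ 444.74703979, -261.93917847]), np.float64(-1.0584068295142548), 122.45634460449219, 29.41567039489746), 2793, np.float64(2148.1875))Traceback (most recent call last):
  File "<stdin>", line 4, in <module>
  File "h.py", line 66, in wedge
    h=cv2.convexHull(((g-roi_c)*1+150).astype(np.float32)*4).astype(np.int32)
      ^^^^^^^^^^^^^^^^^^^^^^^^^^^^^^^^^^^^^^^^^^^^^^^^^^^^^^^^^^^^^
AttributeError: 'NoneType' object has no attribute 'astype'
```

View pics/w4.png

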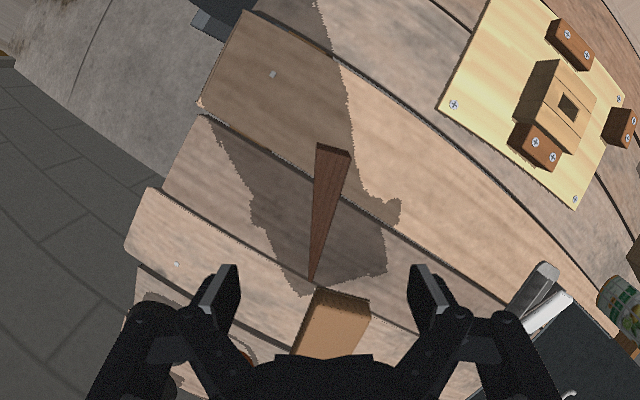

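The wedge is at (330,210) with its head up at (333,148). The stack of three stands in line at the fence (555,110). I go down onto the wedge at the bisector angle.

```bash
python3 - <<'E'
from h import *
g=wpt(np.array([448.5,-263.9]),1.8725,17,10.3);print(g)
plan([(*g,139.9,1.979),(*g,7,1.979)],1)
E
```

```text
[ 433.61372909 -250.72848003]
at [ 434.9 -251.6  139.5] yaw 2.153 toolz [-0.  0. -1.] q [-0.67  0.32 -0.37  0.88  0.    0.32]
[1, 0.03, -0.01, -0.01, 0, 0, 0.72, 1, 0.03, -0.02, -0.01, 0, 0, 0.72, 1, 0, 0, 0.89, 0, 0, 0, 1, 0, 0, 0.89, 0, 0, 0, 1, 0, 0, 0.89, 0, 0, 0, 1, 0, 0, 0.89, 0, 0, 0, 1, 0, 0, 0.89, 0, 0, 0, 1, 0, 0, 0.89, 0, 0, 0]
```

Request:
{"op": "servo_tool", "data": {
  "deltas": [1,0.03,-0.01,0,0,0,0.72,1,0.03,-0.02,0,0,0,0.72,1,0,0,0.89,0,0,0,1,0,0,0.89,0,0,0,1,0,0,0.89,0,0,0,1,0,0,0.89,0,0,0,1,0,0,0.89,0,0,0,1,0,0,0.89,0,0,0]
}}

```text
time: 21.92
eef_pos: [433.8, -249.9, 4.9]
eef_rot: [0.548, 0.837, 0.0, -0.0]
contact_force: [-0.4, -0.2, -0.7]
opening: 1.004
grasp_force: 0.0
```

Request:
{"op": "servo_tool", "data": {
  "deltas": [1,0,0,0,0,0,0,-1,0,0,0,0,0,0,-1,0,0,0,0,0,0,-1,0,0,0,0,0,0,-1,0,0,0,0,0,0,-1,0,0,0,0,0,0,-1,0,0,0,0,0,0,-1,0,0,0,0,0,0]
}}

```text
time: 22.58
eef_pos: [434.1, -251.4, 7.1]
eef_rot: [0.548, 0.836, -0.0, 0.001]
contact_force: [-0.3, 1.7, 8.9]
opening: 0.247
grasp_force: 57.9
```

Request:
{"op": "servo_tool", "data": {
  "deltas": [-1,0,0,0,0,0,0,-1,0,0,0,0,0,0,-1,0,0,0,0,0,0,-1,0,0,0,0,0,0]
}}

```text
time: 22.92
eef_pos: [434.1, -251.4, 7.2]
eef_rot: [0.548, 0.836, -0.0, 0.001]
contact_force: [-0.6, 2.4, 8.2]
opening: 0.242
grasp_force: 57.9
```

```bash
python3 - <<'E'
from h import *
p,ya,s,_=pose()
# inner wedge: own y along +x cramp, origin at x=38-4, y=68+4 -> grip point own (17,10.3)
for w in [(36,71.5)]:
    g=C(w[0]+17,w[1]+10.3);print(g)
plan([(*p[:2],110,ya),(*g,110,TH+.107)],-1)
c=cap('wrist','w5.png');print(wedge(wpoints(c),np.array([440,-260.])))
E
```

```text
[615.85120062   8.04197103]
at [ 434.1 -251.4    7.2] yaw 1.981 toolz [ 0.001 -0.001 -1.   ] q [-0.67  0.49 -0.52  0.55  0.    0.49]
[-1, 0, 0, -0.82, 0, 0, 0, -1, 0, 0, -0.82, 0, 0, 0, -1, 0, 0, -0.82, 0, 0, 0, -1, 0, 0, -0.82, 0, 0, 0, -1, 0, 0, -0.82, 0, 0, 0, -1, 0.41, 0.68, 0, 0, 0, 0.91, -1, 0.48, 0.63, 0, 0, 0, 0.91, -1, 0.55, 0.57, 0, 0, 0, 0.91]
[-1, 0.61, 0.51, 0, 0, 0, 0.91, -1, 0.66, 0.44, 0, 0, 0, 0.91, -1, 0.7, 0.36, 0, 0, 0, 0.91, -1, 0.74, 0.28, 0, 0, 0, 0.91, -1, 0.77, 0.2, 0, 0, 0, 0.91, -1, 0.78, 0.11, 0, 0, 0, 0.91, -1, 0.79, 0.03, 0, 0, 0, 0.91, -1, 0.79, -0.06, 0, 0, 0, 0.91]
[-1, 0.78, -0.14, 0, 0, 0, 0.91, -1, 0.76, -0.23, 0, 0, 0, 0.91, -1, 0.73, -0.31, 0, 0, 0, 0.91, -1, 0.69, -0.39, 0, 0, 0, 0.91, -1, 0.64, -0.46, 0, 0, 0, 0.91]
(array([ 444.4320771 , -254.54848736]), np.float64(1.8830081582328286), (array([ 431.27258301, -246.31103516]), np.float64(-1.3994172334716328), 80.04552459716797, 47.3394660949707), 8921, np.float64(2736.875))
```

Request:
{"op": "servo_tool", "data": {
  "deltas": [-1,0,0,-0.82,0,0,0,-1,0,0,-0.82,0,0,0,-1,0,0,-0.82,0,0,0,-1,0,0,-0.82,0,0,0,-1,0,0,-0.82,0,0,0,-1,0.41,0.68,0,0,0,0.91,-1,0.48,0.63,0,0,0,0.91,-1,0.55,0.57,0,0,0,0.91]
}}

```text
time: 23.63
eef_pos: [468.4, -202.3, 109.5]
eef_rot: [0.68, 0.733, 0.0, 0.001]
contact_force: [0.8, -0.0, -1.0]
opening: 0.248
grasp_force: 58.4
```

Request:
{"op": "servo_tool", "data": {
  "deltas": [-1,0.61,0.51,0,0,0,0.91,-1,0.66,0.44,0,0,0,0.91,-1,0.7,0.36,0,0,0,0.91,-1,0.74,0.28,0,0,0,0.91,-1,0.77,0.2,0,0,0,0.91,-1,0.78,0.11,0,0,0,0.91,-1,0.79,0.03,0,0,0,0.91,-1,0.79,-0.06,0,0,0,0.91]
}}

```text
time: 24.3
eef_pos: [558.9, -71.8, 108.9]
eef_rot: [0.926, 0.378, 0.0, 0.0]
contact_force: [0.0, -0.0, 0.5]
opening: 0.247
grasp_force: 58.4
```

Request:
{"op": "servo_tool", "data": {
  "deltas": [-1,0.78,-0.14,0,0,0,0.91,-1,0.76,-0.23,0,0,0,0.91,-1,0.73,-0.31,0,0,0,0.91,-1,0.69,-0.39,0,0,0,0.91,-1,0.6,-0.46,0,0,0,0.91,-1,0,0,0,0,0,0,-1,0,0,0,0,0,0]
}}

```text
time: 24.88
eef_pos: [614.1, 9.0, 108.6]
eef_rot: [0.993, 0.118, 0.0, 0.0]
contact_force: [-0.2, -1.0, -1.6]
opening: 0.243
grasp_force: 58.4
```

```bash
python3 - <<'E'
from h import *
g=C(34+17,72+10.3)
plan([(*g,110,TH+.107),(*g,22,TH+.107)],-1)
c=cap('wrist','w6.png');P=wpoints(c)
for b in blobs(P,25,160,minn=200):
    cc,a,w,h=rect(b);print(len(b),np.median(b[:,2]).round(1),b.mean(0).round(1),cc.round(1),np.degrees(a).round(1),round(w,1),round(h,1))
E
```

```text
at [614.1   9.  108.6] yaw 0.236 toolz [ 0. -0. -1.] q [-0.1   0.55 -0.09  0.93 -0.    2.8 ]
[-1, -0.02, 0.02, -0.06, 0, 0, 0.06, -1, 0, 0, 0.88, 0, 0, 0, -1, 0, 0, 0.88, 0, 0, 0, -1, 0, 0, 0.88, 0, 0, 0, -1, 0, 0, 0.88, 0, 0, 0]
2302 53.5 [741.5 324.7  50. ] [743.  350.3] 85.4 102.8 46.6
4344 59.2 [ 839.3 -194.8   59. ] [ 860.7 -237. ] -89.8 122.5 74.6
434 30.8 [668.2 380.9  30. ] [670.1 384.9] 10.0 58.9 34.3
1723 49.4 [ 743.1 -209.6   47.2] [ 745.9 -234.2] -83.1 110.2 46.3
2059 48.9 [672.1  16.4  48.1] [671.3  16.1] -83.0 44.3 20.6
335 36.3 [ 750.4 -298.    35.8] [ 750.1 -301.4] 31.5 26.7 22.2
219 32.9 [ 717.9 -229.7   32.4] [ 718.9 -239. ] -83.2 109.9 3.6
18127 141.9 [618.9  -2.6 115.6] [598.6 -25.2] -82.7 152.2 127.3
335 34.8 [533.3 378.9  34.4] [522.6 392.3] -42.5 97.7 10.4
1802 35.6 [ 533.4 -378.4   34.3] [ 531.1 -389.2] -76.6 115.5 63.5
1286 42.7 [ 393.4 -681.8   43.8] [ 372.8 -704.7] 63.0 330.9 137.9
636 36.2 [ 422.9 -476.3   37.4] [ 435.2 -488.4] -3.0 133.4 47.1
```

View pics/w6.png

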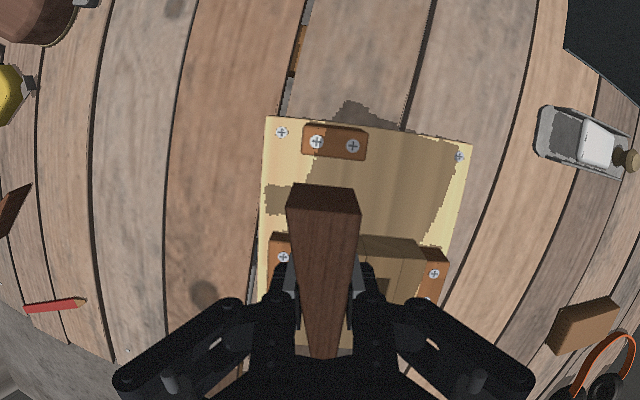

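The wedge is held level, with its head at (323,190) below the heel at (335,142). Lower it.

Request:
{"op": "servo_tool", "data": {
  "deltas": [-1,-0.02,0.02,0.7,0,0,0.06,-1,0,0,0.8,0,0,0,-1,0,0,0.8,0,0,0,-1,0,0,0.8,0,0,0,-1,0,0,0.44,0,0,0,-1,0,0,0,0,0,0]
}}

```text
time: 25.43
eef_pos: [611.9, 7.0, 18.4]
eef_rot: [0.994, 0.113, -0.002, -0.0]
contact_force: [-0.8, 0.2, -1.1]
opening: 0.246
grasp_force: 60.6
```

```bash
python3 - <<'E'
from h import *
plan([(*C(38+17,68+10.3),20,TH+.107)],-1)
E
```

```text
at [611.9   7.   18.4] yaw 0.227 toolz [-0.003 -0.    -1.   ] q [-0.11  0.64 -0.19  0.74 -0.    2.81]
[-1, 0.23, 0.14, -0.06, 0, 0, -0.02]
```

Request:
{"op": "servo_tool", "data": {
  "deltas": [-1,-0.01,0.1,0,0,0,0,-1,0,0.03,0,0,0,0,-1,0,0,0,0,0,0]
}}

```text
time: 25.68
eef_pos: [614.3, 4.3, 20.7]
eef_rot: [0.994, 0.113, 0.0, -0.0]
contact_force: [-0.4, 1.0, 0.0]
opening: 0.244
grasp_force: 60.4
```

Request:
{"op": "servo_tool", "data": {
  "deltas": [-1,0.14,0.02,0,0,0,0,-1,0.06,0.01,0,0,0,0,-1,0,0,0,0,0,0]
}}

```text
time: 25.93
eef_pos: [618.8, 4.9, 20.2]
eef_rot: [0.994, 0.113, -0.001, 0.0]
contact_force: [-4.1, 0.4, 0.8]
opening: 0.247
grasp_force: 60.8
```

```bash
python3 - <<'E'
from h import *
plan([(*C(38+17,68+10.3),20,TH+.107)],-1)
E
```

```text
at [618.8   4.9  20.2] yaw 0.227 toolz [-0.001 -0.    -1.   ] q [-0.11  0.65 -0.17  0.75 -0.    2.8 ]
[-1, -0.02, 0, 0.01, 0, 0, -0.02]
```

Request:
{"op": "servo_tool", "data": {
  "deltas": [-1,0,0.06,0.04,0,0,0,-1,0,0.04,0,0,0,0,-1,0,0,0,0,0,0]
}}

```text
time: 26.18
eef_pos: [618.8, 4.5, 19.0]
eef_rot: [0.994, 0.114, -0.001, -0.002]
contact_force: [-4.4, 9.4, 2.6]
opening: 0.244
grasp_force: 61.3
```

```bash
python3 - <<'E'
from h import *
plan([(*C(38+17,68+10.3),20,TH+.107)],-1)
E
```

```text
at [618.8   4.5  19. ] yaw 0.228 toolz [-0.002  0.004 -1.   ] q [-0.11  0.65 -0.17  0.75  0.    2.8 ]
[-1, -0.02, -0.02, -0.04, 0, 0, -0.01]
```

Request:
{"op": "servo_tool", "data": {
  "deltas": [0,0,0,0,0,0,0,0,0,0,0,0,0,0,0,0,0,0,0,0,0,0,0,0,-0.85,0,0,0,0,0,0,-0.85,0,0,0,0,0,0,-0.85,0,0,0,0,0,0,-0.85,0,0,0,1,0,0,0,0,0,0]
}}

```text
time: 26.85
eef_pos: [622.8, 1.9, 108.6]
eef_rot: [0.994, 0.113, 0.004, 0.001]
contact_force: [1.4, -0.0, 0.9]
opening: 0.625
grasp_force: 0.0
```

```bash
python3 - <<'E'
from h import *
plan([(504,413,140,2.30)],1)
E
```

```text
at [622.8   1.9 108.6] yaw 0.226 toolz [ 0.007 -0.001 -1.   ] q [-0.11  0.56 -0.08  0.93 -0.    2.8 ]
[1, -0.05, -0.85, -0.06, 0, 0, -0.86, 1, 0.04, -0.85, -0.06, 0, 0, -0.86, 1, 0.13, -0.85, -0.06, 0, 0, -0.86, 1, 0.22, -0.83, -0.06, 0, 0, -0.86, 1, 0.3, -0.8, -0.06, 0, 0, -0.86, 1, 0.38, -0.77, -0.06, 0, 0, -0.86, 1, 0.46, -0.72, -0.06, 0, 0, -0.86, 1, 0.53, -0.67, -0.06, 0, 0, -0.86]
[1, 0.6, -0.61, -0.06, 0, 0, -0.86, 1, 0.66, -0.55, -0.06, 0, 0, -0.86, 1, 0.71, -0.48, -0.06, 0, 0, -0.86, 1, 0.76, -0.4, -0.06, 0, 0, -0.86, 1, 0.79, -0.32, -0.06, 0, 0, -0.86, 1, 0.82, -0.23, -0.06, 0, 0, -0.86, 1, 0.84, -0.15, -0.06, 0, 0, -0.86, 1, 0.85, -0.06, -0.06, 0, 0, -0.86]
[1, 0.86, 0.03, -0.06, 0, 0, -0.86, 1, 0.85, 0.12, -0.06, 0, 0, -0.86, 1, 0.83, 0.2, -0.06, 0, 0, -0.86, 1, 0.81, 0.29, -0.06, 0, 0, -0.86]
```

Request:
{"op": "servo_tool", "data": {
  "deltas": [1,-0.05,-0.85,-0.08,0,0,-0.86,1,0.04,-0.85,-0.08,0,0,-0.86,1,0.13,-0.85,-0.08,0,0,-0.86,1,0.22,-0.83,-0.08,0,0,-0.86,1,0.3,-0.8,-0.08,0,0,-0.86,1,0.38,-0.77,-0.08,0,0,-0.86,1,0.46,-0.72,-0.08,0,0,-0.86,1,0.53,-0.67,-0.08,0,0,-0.86]
}}

```text
time: 27.52
eef_pos: [572.3, 167.6, 120.0]
eef_rot: [0.864, 0.504, 0.0, 0.0]
contact_force: [0.8, -0.2, -0.6]
opening: 0.997
grasp_force: 0.0
```

Request:
{"op": "servo_tool", "data": {
  "deltas": [1,0.6,-0.61,-0.08,0,0,-0.86,1,0.66,-0.55,-0.08,0,0,-0.86,1,0.71,-0.48,-0.08,0,0,-0.86,1,0.76,-0.4,-0.08,0,0,-0.86,1,0.79,-0.32,-0.08,0,0,-0.86,1,0.82,-0.23,-0.08,0,0,-0.86,1,0.84,-0.15,-0.08,0,0,-0.86,1,0.85,-0.06,-0.08,0,0,-0.86]
}}

```text
time: 28.18
eef_pos: [525.6, 332.2, 136.0]
eef_rot: [0.589, 0.808, 0.0, 0.0]
contact_force: [0.6, -0.4, -0.1]
opening: 0.998
grasp_force: 0.0
```

Request:
{"op": "servo_tool", "data": {
  "deltas": [1,0.86,0.03,-0.08,0,0,-0.86,1,0.85,0.12,-0.08,0,0,-0.86,1,0.83,0.2,-0.08,0,0,-0.86,1,0.81,0.29,-0.08,0,0,-0.86,1,0,0,0,0,0,0,1,0,0,0,0,0,0]
}}

```text
time: 28.68
eef_pos: [502.3, 414.8, 143.8]
eef_rot: [0.413, 0.911, 0.0, 0.0]
contact_force: [0.1, -0.4, -0.6]
opening: 1.0
grasp_force: 0.0
```

```bash
python3 - <<'E'
from h import *
c=cap('wrist','w7.png');o,a,*r=wedge(wpoints(c),np.array([508,405.]));print(o,a,r)
g=wpt(o,a,46,4+26*106/120/2-2);print(g)   # 14 from head
plan([(*g,140,a+.107),(*g,7,a+.107)],1)
c=cap('top');P=points(c)
for b in blobs(P,25,60,(290,155,370,240),20):
    cc,aa,w,h=rect(b);print(len(b),np.median(b[:,2]).round(1),cc.round(1),np.degrees(aa).round(1),round(w,1),round(h,1))
try: print(wedge(P,np.array([508,405.]),zl=30)[:3])
except Exception as e: print(e)
cv2.imwrite('pics/t3.png',cv2.resize(c['pixels'][150:245,285:375][:,:,::-1],None,fx=6,fy=6,interpolation=cv2.INTER_CUBIC))
E
```

```text
[522.34086215 410.03525149] 2.194569716290351 [(array([516.37506104, 408.75      ]), np.float64(-0.7853981633974483), 121.79914093017578, 29.16815185546875), 2703, np.float64(2144.0625)]
[484.52801104 439.49689722]
at [502.5 413.8 143.7] yaw 2.289 toolz [ 0. -0. -1.] q [ 0.58  0.58  0.07  1.06 -0.    1.43]
[1, 0.62, 0.07, 0.07, 0, 0, -0.05, 1, 0.62, 0.07, 0.07, 0, 0, -0.05, 1, 0, 0, 0.89, 0, 0, 0, 1, 0, 0, 0.89, 0, 0, 0, 1, 0, 0, 0.89, 0, 0, 0, 1, 0, 0, 0.89, 0, 0, 0, 1, 0, 0, 0.89, 0, 0, 0, 1, 0, 0, 0.89, 0, 0, 0]
685 50.3 [614.9 -38.9] 20.8 170.5 106.0
123 31.5 [554.8  29.3] 6.7 59.8 25.6
(array([530.7593978, 396.9108086]), np.float64(2.241299245330861), (array([515.33599854, 404.56033325]), np.float64(-0.763818768821618), 120.70911407470703, 20.473350524902344))
```

View pics/t3.png

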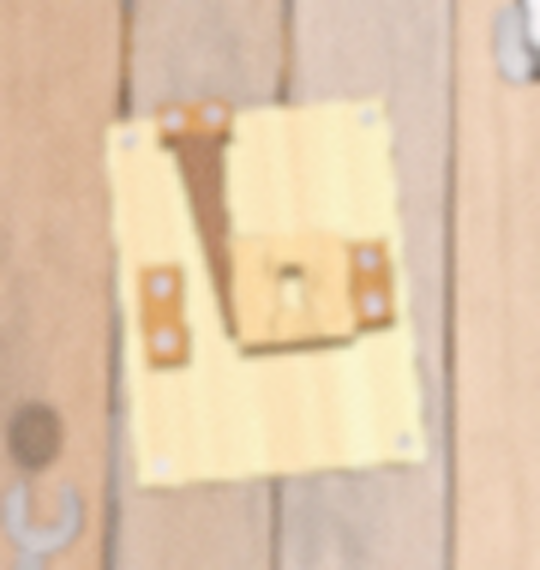

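The top view shows wedge 1 with its head at the heel (195,130) and its flat face on the outer cheek. All three pieces are tight at the fence. Now pick the second wedge near its head.

Request:
{"op": "servo_tool", "data": {
  "deltas": [1,0.62,0.07,0.09,0,0,-0.05,1,0.62,0.07,0.08,0,0,-0.05,1,0,0,0.89,0,0,0,1,0,0,0.89,0,0,0,1,0,0,0.89,0,0,0,1,0,0,0.89,0,0,0,1,0,0,0.89,0,0,0,1,0,0,0.82,0,0,0]
}}

```text
time: 29.45
eef_pos: [483.6, 439.8, 6.6]
eef_rot: [0.407, 0.913, -0.0, -0.0]
contact_force: [0.2, 0.2, 0.9]
opening: 0.999
grasp_force: 0.0
```

Request:
{"op": "servo_tool", "data": {
  "deltas": [1,0,0,0,0,0,0,-1,0,0,0,0,0,0,-1,0,0,0,0,0,0,-1,0,0,0,0,0,0,-1,0,0,0,0,0,0,-1,0,0,0,0,0,0,-1,0,0,0,0,0,0,-1,0,0,0,0,0,0]
}}

```text
time: 30.12
eef_pos: [485.2, 440.2, 9.6]
eef_rot: [0.407, 0.913, 0.001, 0.0]
contact_force: [-0.4, -0.3, 6.9]
opening: 0.32
grasp_force: 58.4
```

Request:
{"op": "servo_tool", "data": {
  "deltas": [-1,0,0,0,0,0,0,-1,0,0,0,0,0,0]
}}

```text
time: 30.28
eef_pos: [485.2, 440.2, 9.6]
eef_rot: [0.407, 0.913, 0.001, 0.0]
contact_force: [-0.8, -0.5, 6.2]
opening: 0.323
grasp_force: 58.4
```

```bash
python3 - <<'E'
from h import *
p,ya,s,_=pose()
g=C(-52,83);print(g)
plan([(*p[:2],110,ya),(*g,110,TH+np.pi+.107)],-1)
E
```

```text
[511.48560479  -3.5451946 ]
at [485.2 440.2   9.6] yaw 2.303 toolz [ 0.002  0.001 -1.   ] q [ 0.63  0.72 -0.07  0.79  0.    1.46]
[-1, 0, 0, -0.8, 0, 0, 0, -1, 0, 0, -0.8, 0, 0, 0, -1, 0, 0, -0.8, 0, 0, 0, -1, 0, 0, -0.8, 0, 0, 0, -1, 0, 0, -0.8, 0, 0, 0, -1, -0.7, -0.55, 0, 0, 0, -0.45, -1, -0.66, -0.59, 0, 0, 0, -0.45, -1, -0.63, -0.62, 0, 0, 0, -0.45]
[-1, -0.6, -0.66, 0, 0, 0, -0.45, -1, -0.56, -0.69, 0, 0, 0, -0.45, -1, -0.52, -0.72, 0, 0, 0, -0.45, -1, -0.49, -0.74, 0, 0, 0, -0.45, -1, -0.45, -0.77, 0, 0, 0, -0.45, -1, -0.4, -0.79, 0, 0, 0, -0.45, -1, -0.36, -0.81, 0, 0, 0, -0.45, -1, -0.32, -0.83, 0, 0, 0, -0.45]
[-1, -0.27, -0.85, 0, 0, 0, -0.45, -1, -0.23, -0.86, 0, 0, 0, -0.45, -1, -0.18, -0.87, 0, 0, 0, -0.45, -1, -0.13, -0.88, 0, 0, 0, -0.45, -1, -0.09, -0.88, 0, 0, 0, -0.45, -1, -0.04, -0.89, 0, 0, 0, -0.45, -1, 0.01, -0.89, 0, 0, 0, -0.45, -1, 0.06, -0.89, 0, 0, 0, -0.45]
[-1, 0.1, -0.88, 0, 0, 0, -0.45]
```

Request:
{"op": "servo_tool", "data": {
  "deltas": [-1,0,0,-0.8,0,0,0,-1,0,0,-0.8,0,0,0,-1,0,0,-0.8,0,0,0,-1,0,0,-0.8,0,0,0,-1,0,0,-0.8,0,0,0,-1,-0.7,-0.55,0,0,0,-0.45,-1,-0.66,-0.59,0,0,0,-0.45,-1,-0.63,-0.62,0,0,0,-0.45]
}}

```text
time: 30.95
eef_pos: [488.8, 372.8, 109.0]
eef_rot: [0.33, 0.944, 0.001, 0.0]
contact_force: [-0.2, 0.2, -0.5]
opening: 0.32
grasp_force: 58.9
```

Request:
{"op": "servo_tool", "data": {
  "deltas": [-1,-0.6,-0.66,0,0,0,-0.45,-1,-0.56,-0.69,0,0,0,-0.45,-1,-0.52,-0.72,0,0,0,-0.45,-1,-0.49,-0.74,0,0,0,-0.45,-1,-0.45,-0.77,0,0,0,-0.45,-1,-0.4,-0.79,0,0,0,-0.45,-1,-0.36,-0.81,0,0,0,-0.45,-1,-0.32,-0.83,0,0,0,-0.45]
}}

```text
time: 31.62
eef_pos: [500.1, 194.8, 108.7]
eef_rot: [0.121, 0.993, 0.0, 0.0]
contact_force: [0.8, -1.5, -0.9]
opening: 0.32
grasp_force: 58.9
```

Request:
{"op": "servo_tool", "data": {
  "deltas": [-1,-0.27,-0.85,0,0,0,-0.45,-1,-0.23,-0.86,0,0,0,-0.45,-1,-0.18,-0.87,0,0,0,-0.45,-1,-0.13,-0.88,0,0,0,-0.45,-1,-0.09,-0.88,0,0,0,-0.45,-1,-0.04,-0.89,0,0,0,-0.45,-1,0.01,-0.89,0,0,0,-0.45,-1,0.06,-0.8,0,0,0,-0.45]
}}

```text
time: 32.28
eef_pos: [511.9, 19.2, 108.7]
eef_rot: [-0.095, 0.996, -0.0, 0.001]
contact_force: [0.5, -0.8, -0.4]
opening: 0.323
grasp_force: 58.9
```

Request:
{"op": "servo_tool", "data": {
  "deltas": [-1,0.08,-0.7,0,0,0,-0.45,-1,0,0,0,0,0,0,-1,0,0,0,0,0,0]
}}

```text
time: 32.53
eef_pos: [513.1, 2.3, 108.5]
eef_rot: [-0.119, 0.993, 0.0, 0.0]
contact_force: [0.8, -1.1, -0.4]
opening: 0.32
grasp_force: 59.0
```

```bash
python3 - <<'E'
from h import *
g=C(-54,83)
plan([(*g,110,TH+np.pi+.107),(*g,22.5,TH+np.pi+.107)],-1)
cap('wrist','w8.png')
E
```

```text
at [513.1   2.3 108.5] yaw -2.903 toolz [ 0.001  0.    -1.   ] q [-0.14  0.37 -0.38  0.81  0.   -0.38]
[-1, 0, 0, 0, 0, 0, -0.9, -1, 0, 0, 0, 0, 0, -0.9, -1, 0, 0, 0, 0, 0, -0.9, -1, 0, 0, 0, 0, 0, -0.9, -1, 0, 0, 0, 0, 0, -0.9, -1, 0, 0, 0, 0, 0, -0.9, -1, 0, 0, 0, 0, 0, -0.9, -1, 0, 0, 0, 0, 0, -0.9]
[-1, 0, 0, 0, 0, 0, -0.9, -1, 0, 0, 0, 0, 0, -0.9, -1, 0, 0, 0, 0, 0, -0.9, -1, 0, 0, 0, 0, 0, -0.9, -1, 0, 0, 0, 0, 0, -0.9, -1, 0, 0, 0, 0, 0, -0.9, -1, 0, 0, 0, 0, 0, -0.9, -1, 0, 0, 0, 0, 0, -0.9]
[-1, 0, 0, 0, 0, 0, -0.9, -1, 0, 0, 0, 0, 0, -0.9, -1, 0, 0, 0, 0, 0, -0.9, -1, 0, 0, 0, 0, 0, -0.9, -1, 0, 0, 0, 0, 0, -0.9, -1, 0, 0, 0, 0, 0, -0.9, -1, 0, 0, 0, 0, 0, -0.9, -1, 0, 0, 0, 0, 0, -0.9]
[-1, 0, 0, 0, 0, 0, -0.9, -1, 0, 0, 0, 0, 0, -0.9, -1, 0, 0, 0, 0, 0, -0.9, -1, 0, 0, 0, 0, 0, -0.9, -1, 0, 0, 0, 0, 0, -0.9, -1, 0, 0, 0, 0, 0, -0.9, -1, 0, 0, 0, 0, 0, -0.9, -1, 0, 0, 0, 0, 0, -0.9]
[-1, 0, 0, 0, 0, 0, -0.9, -1, 0, 0, 0, 0, 0, -0.9, -1, 0, 0, 0, 0, 0, -0.9, -1, 0, 0, 0, 0, 0, -0.9, -1, 0, 0, 0, 0, 0, -0.9, -1, 0, 0, 0, 0, 0, -0.9, -1, 0, 0, 0, 0, 0, -0.9, -1, 0, 0, 0, 0, 0, -0.9]
[-1, 0, 0, 0, 0, 0, -0.9, -1, 0, 0, 0, 0, 0, -0.9, -1, 0, 0, 0, 0, 0, -0.9, -1, 0, 0, 0, 0, 0, -0.9, -1, 0, 0, 0, 0, 0, -0.9, -1, 0, 0, 0, 0, 0, -0.9, -1, 0, 0, 0, 0, 0, -0.9, -1, 0, 0, 0, 0, 0, -0.9]
[-1, 0, 0, 0, 0, 0, -0.9, -1, 0, 0, 0, 0, 0, -0.9, -1, 0, 0, 0, 0, 0, -0.9, -1, 0, 0, 0, 0, 0, -0.9, -1, 0, 0, 0, 0, 0, -0.9, -1, 0, 0, 0, 0, 0, -0.9, -1, 0, 0, 0, 0, 0, -0.9, -1, 0, 0, 0, 0, 0, -0.9]
[-1, 0, 0, 0, 0, 0, -0.9, -1, 0, 0, 0, 0, 0, -0.9, -1, 0, 0, 0.88, 0, 0, 0, -1, 0, 0, 0.88, 0, 0, 0, -1, 0, 0, 0.88, 0, 0, 0, -1, 0, 0, 0.88, 0, 0, 0]
```

View pics/w8.png

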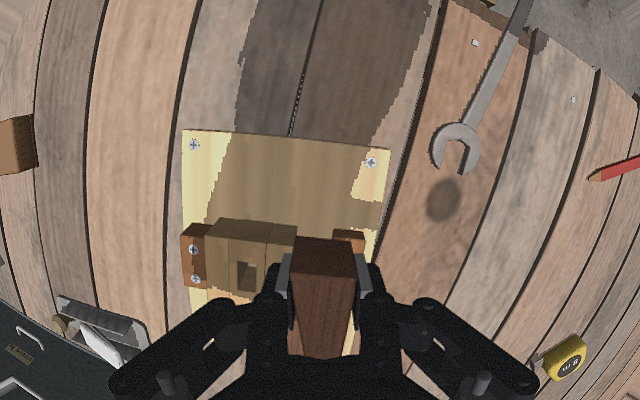

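The wedge is held level above the gap, with its head at (323,260) and the stop behind it at (348,235). A small correction, then down in two stages.

Request:
{"op": "servo_tool", "data": {
  "deltas": [-1,0.1,-0.1,0,0,0,0.04,-1,0.1,-0.1,0,0,0,0.04,-1,0,0,0.8,0,0,0,-1,0,0,0.8,0,0,0,-1,0,0,0.6,0,0,0,-1,0,0,0,0,0,0,-1,0,0,0,0,0,0]
}}

```text
time: 33.17
eef_pos: [508.5, -2.7, 52.8]
eef_rot: [-0.116, 0.993, 0.0, -0.001]
contact_force: [-0.6, -0.5, -0.6]
opening: 0.32
grasp_force: 58.8
```

```bash
python3 - <<'E'
from h import *
plan([(*C(-54,83),23,TH-np.pi+.107)],-1)
E
```

```text
at [508.5  -2.7  52.8] yaw -2.91 toolz [-0.002  0.    -1.   ] q [-0.15  0.44 -0.46  0.68  0.   -0.38]
[-1, -0.01, -0.03, 0.6, 0, 0, 0.01, -1, -0.01, -0.03, 0.6, 0, 0, 0.01]
```

Request:
{"op": "servo_tool", "data": {
  "deltas": [-1,0,-0.03,0.5,0,0,0,-1,0,0,0.4,0,0,0,-1,0,0,0.28,0,0,0,-1,0,0,0,0,0,0]
}}

```text
time: 33.5
eef_pos: [508.7, -3.6, 22.7]
eef_rot: [-0.115, 0.993, 0.0, -0.001]
contact_force: [-1.0, 0.6, -1.2]
opening: 0.319
grasp_force: 59.0
```

```bash
python3 - <<'E'
from h import *
plan([(*C(-54,83),22,TH-np.pi+.107)],-1)
E
```

```text
at [508.7  -3.6  22.7] yaw -2.91 toolz [-0.002  0.    -1.   ] q [-0.15  0.48 -0.49  0.6   0.   -0.38]
[-1, -0.03, -0.01, 0.03, 0, 0, 0.02]
```

Request:
{"op": "servo_tool", "data": {
  "deltas": [-1,0,0,0.04,0,0,0,0,0,0,0,0,0,0,0,0,0,0,0,0,0,0,0,0,0,0,0,0,0,0,0,-0.85,0,0,0,0,0,0,-0.85,0,0,0,0,0,0,-0.85,0,0,0,-1,0.6,0,0,0,0,0.5]
}}

```text
time: 34.17
eef_pos: [499.6, -7.6, 90.4]
eef_rot: [-0.086, 0.996, -0.001, 0.004]
contact_force: [1.3, 0.5, 1.3]
opening: 0.378
grasp_force: 0.0
```

Request:
{"op": "servo_tool", "data": {
  "deltas": [-1,0.8,0,0,0,0,0.4,-1,0,0,0,0,0,0,-1,0,0,0,0,0,0,-1,0,0,0,0,0,0,-1,0,0,0,0,0,0]
}}

```text
time: 34.58
eef_pos: [476.0, -10.7, 86.4]
eef_rot: [-0.062, 0.998, -0.0, 0.0]
contact_force: [0.4, 0.2, -0.2]
opening: -0.006
grasp_force: 0.0
```

```bash
python3 - <<'E'
from h import *
plan([(*C(-92,83),86,TH-np.pi),(*C(-92,83),28,TH-np.pi)],-1)
c=cap('wrist','w9.png');P=wpoints(c)
c=cap('top');cv2.imwrite('pics/t4.png',cv2.resize(c['pixels'][150:245,285:375][:,:,::-1],None,fx=6,fy=6,interpolation=cv2.INTER_CUBIC))
E
```

```text
at [476.  -10.7  86.4] yaw -3.017 toolz [ 0.001 -0.    -1.   ] q [-0.18  0.34 -0.51  0.72  0.   -0.3 ]
[-1, 0.16, 0.11, 0.02, 0, 0, 0.02, -1, 0, 0, 0.77, 0, 0, 0, -1, 0, 0, 0.77, 0, 0, 0, -1, 0, 0, 0.77, 0, 0, 0]
```

View pics/t4.png

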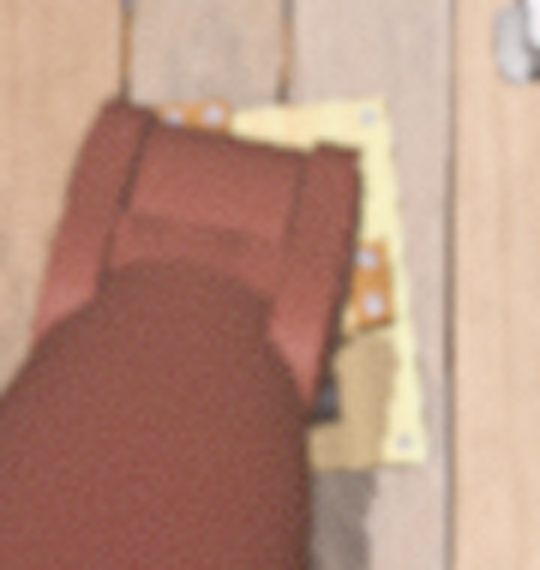

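The arm hides the wedge in this view, so I'll find its head by touch. Go down behind it and push.

Request:
{"op": "servo_tool", "data": {
  "deltas": [-1,0.16,0.11,0,0,0,0.02,-1,0,0,0.77,0,0,0,-1,0,0,0.77,0,0,0,-1,0,0,0.77,0,0,0,-1,0,0,0,0,0,0,-1,-0.3,0,0,0,0,0,-1,-0.2,0,0,0,0,0,-1,0,0,0,0,0,0]
}}

```text
time: 35.35
eef_pos: [485.9, -7.0, 29.8]
eef_rot: [-0.061, 0.998, -0.0, 0.002]
contact_force: [-0.8, 0.3, 0.4]
opening: -0.001
grasp_force: 0.0
```

Request:
{"op": "servo_tool", "data": {
  "deltas": [-1,-0.12,0,0,0,0,0,-1,-0.12,0,0,0,0,0,-1,-0.12,0,0,0,0,0,-1,-0.12,0,0,0,0,0,-1,0,0,0,0,0,0]
}}

```text
time: 35.77
eef_pos: [496.0, -5.5, 28.8]
eef_rot: [-0.061, 0.998, -0.0, 0.0]
contact_force: [-0.4, -0.5, 0.3]
opening: -0.005
grasp_force: 0.0
```

```bash
python3 - <<'E'
from h import *
plan([(*C(-52,83),28,TH-np.pi)],-1)
E
```

```text
at [496.   -5.5  28.8] yaw -3.021 toolz [ 0.001 -0.    -1.   ] q [-0.16  0.45 -0.52  0.6   0.   -0.28]
[-1, -0.62, 0, 0.03, 0, 0, -0.01]
```

Request:
{"op": "servo_tool", "data": {
  "deltas": [-1,-0.12,0,0,0,0,0,-1,-0.12,0,0,0,0,0,-1,-0.12,0,0,0,0,0,-1,0,0,0,0,0,0]
}}

```text
time: 36.1
eef_pos: [504.9, -4.4, 28.6]
eef_rot: [-0.06, 0.998, -0.0, 0.0]
contact_force: [-0.8, 0.7, 1.0]
opening: 0.0
grasp_force: 0.0
```

Request:
{"op": "servo_tool", "data": {
  "deltas": [-1,-0.08,0,0,0,0,0,-1,-0.04,0,0,0,0,0,-1,0,0,0,0,0,0]
}}

```text
time: 36.35
eef_pos: [507.3, -4.0, 28.5]
eef_rot: [-0.06, 0.998, 0.0, 0.0]
contact_force: [0.2, -0.3, -0.3]
opening: 0.002
grasp_force: 0.0
```

```bash
python3 - <<'E'
from h import *
plan([(*C(-52,83),28,TH-np.pi)],-1)
cap('wrist','w10.png')
E
```

```text
at [507.3  -4.   28.5] yaw -3.021 toolz [ 0.  0. -1.] q [-0.15  0.47 -0.49  0.61  0.   -0.27]
[-1, -0.17, 0, 0.02, 0, 0, -0.01]
```

View pics/w10.png

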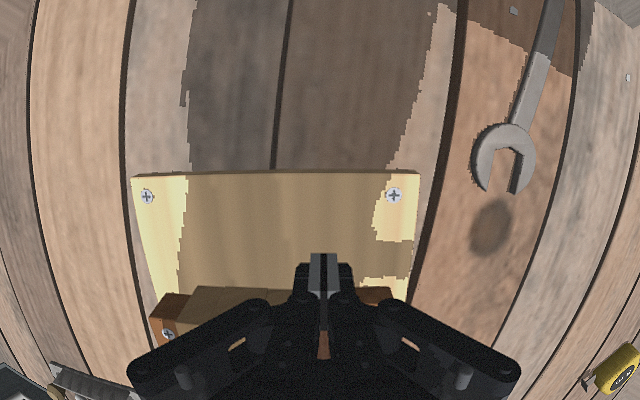

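The wedge is showing between the shut fingers (325,345), with no resistance yet. I keep pushing.

Request:
{"op": "servo_tool", "data": {
  "deltas": [-1,-0.06,0,0,0,0,0,-1,-0.06,0,0,0,0,0,-1,0,0,0,0,0,0]
}}

```text
time: 36.65
eef_pos: [510.4, -3.7, 28.6]
eef_rot: [-0.06, 0.998, -0.0, 0.0]
contact_force: [0.5, 0.1, 0.2]
opening: 0.002
grasp_force: 0.0
```

Request:
{"op": "servo_tool", "data": {
  "deltas": [-1,-0.06,0,0,0,0,0,-1,0,0,0,0,0,0]
}}

```text
time: 36.82
eef_pos: [511.7, -3.5, 28.6]
eef_rot: [-0.06, 0.998, -0.0, 0.0]
contact_force: [-0.1, -0.1, -0.5]
opening: -0.001
grasp_force: 0.0
```

Request:
{"op": "servo_tool", "data": {
  "deltas": [-1,-0.04,0,0,0,0,0,-1,0,0,0,0,0,0]
}}

```text
time: 36.98
eef_pos: [512.3, -3.4, 28.5]
eef_rot: [-0.06, 0.998, -0.0, -0.0]
contact_force: [-1.4, -1.0, 1.5]
opening: -0.003
grasp_force: 0.8
```

Request:
{"op": "servo_tool", "data": {
  "deltas": [-1,-0.04,0,0,0,0,0,-1,0,0,0,0,0,0]
}}

```text
time: 37.15
eef_pos: [513.3, -3.2, 28.5]
eef_rot: [-0.06, 0.998, 0.0, -0.0]
contact_force: [-2.3, -0.8, 0.2]
opening: -0.007
grasp_force: 1.1
```

Request:
{"op": "servo_tool", "data": {
  "deltas": [-1,-0.04,0,0,0,0,0,-1,0,0,0,0,0,0]
}}

```text
time: 37.32
eef_pos: [513.4, -3.1, 28.3]
eef_rot: [-0.06, 0.998, -0.0, -0.001]
contact_force: [-4.8, -1.0, 2.7]
opening: -0.0
grasp_force: 2.7
```

Request:
{"op": "servo_tool", "data": {
  "deltas": [-1,-0.04,0,0,0,0,0,-1,0,0,0,0,0,0]
}}

```text
time: 37.48
eef_pos: [513.4, -3.1, 28.1]
eef_rot: [-0.06, 0.998, -0.0, -0.002]
contact_force: [-7.4, -2.0, 3.8]
opening: 0.0
grasp_force: 4.1
```

Request:
{"op": "servo_tool", "data": {
  "deltas": [-1,-0.06,0,0,0,0,0,-1,-0.06,0,0,0,0,0,-1,0,0,0,0,0,0]
}}

```text
time: 37.73
eef_pos: [513.5, -2.8, 27.4]
eef_rot: [-0.06, 0.998, -0.0, -0.005]
contact_force: [-17.1, -3.3, 7.7]
opening: -0.001
grasp_force: 8.4
```

Request:
{"op": "servo_tool", "data": {
  "deltas": [-1,-0.06,0,0,0,0,0,-1,0,0,0,0,0,0]
}}

```text
time: 37.9
eef_pos: [513.5, -2.6, 27.1]
eef_rot: [-0.06, 0.998, -0.0, -0.006]
contact_force: [-21.3, -4.2, 9.8]
opening: -0.001
grasp_force: 10.5
```

It stays put at 21 N. Back off, lift clear and inspect.

Request:
{"op": "servo_tool", "data": {
  "deltas": [-1,0.3,0,0,0,0,0,-1,0.5,0,0,0,0,0,-1,0.3,0,0,0,0,0,-1,0,0,-0.8,0,0,0,-1,0,0,-0.8,0,0,0,-1,0,0,-0.8,0,0,0,-1,0.3,0.8,-0.8,0,0,0,-1,0.3,0.9,-0.8,0,0,0]
}}

```text
time: 38.57
eef_pos: [473.4, 34.2, 129.8]
eef_rot: [-0.059, 0.998, -0.0, 0.001]
contact_force: [-0.5, 0.7, 0.5]
opening: 0.0
grasp_force: 0.0
```

Request:
{"op": "servo_tool", "data": {
  "deltas": [-1,0.3,0.9,-0.5,0,0,0,-1,0.3,0.9,-0.5,0,0,0,-1,0.3,0.9,0,0,0,0,-1,0.3,0.9,0,0,0,0,-1,0,0.9,0,0,0,0,-1,0,0.9,0,0,0,0,-1,0,0.9,0,0,0,0,-1,0,0,0,0,0,0]
}}

```text
time: 39.23
eef_pos: [423.8, 190.4, 153.9]
eef_rot: [-0.062, 0.998, 0.001, 0.001]
contact_force: [-1.1, 0.1, -0.7]
opening: -0.003
grasp_force: 0.0
```

```bash
python3 - <<'E'
from h import *
c=cap('top');P=points(c);cv2.imwrite('pics/t5.png',cv2.resize(c['pixels'][150:245,285:375][:,:,::-1],None,fx=6,fy=6,interpolation=cv2.INTER_CUBIC))
im=c['pixels'].astype(int)
q=P.reshape(-1,3);d=q[:,:2]-O;ct,st=np.cos(TH),np.sin(TH)
x=d[:,0]*ct+d[:,1]*st;y=-d[:,0]*st+d[:,1]*ct
rgb=im.reshape(-1,3);dark=(rgb[:,0]<195)&(rgb[:,0]>rgb[:,2]+20)
m=(q[:,2]>46)&(q[:,2]<60)&(y>-5)&(y<105)&(x<100)&(x>-110)
for n,k in(('dark',m&dark),('pale',m&~dark)):
    print(n,k.sum(),'x',np.percentile(x[k],[0,1,99,100]).round(1),'y',np.percentile(y[k],[0,1,99,100]).round(1))
E
```

```text
dark 306 x [-41.  -39.5  97.3  99.8] y [16.5 41.6 96.8 97.3]
pale 325 x [-32.9 -32.2  83.2  99.7] y [-4.000e-01  1.000e-01  9.690e+01  1.025e+02]
```

View pics/t5.png

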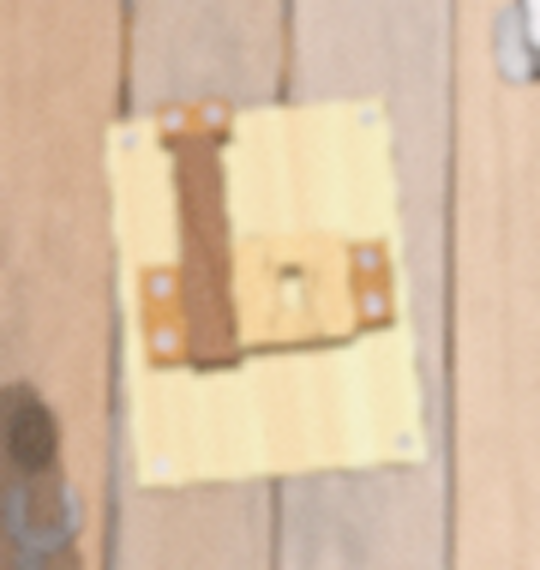

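The stack is tight with no gaps. The second wedge's head is at x ≈ -41 (crop 215,360), its flat face is on the stop, and the first wedge is at the heel. The blocks are level and centred, and the arm is clear. Handing in.

```bash
python3 -c "
from workcell import arm
print(arm.finish_job())"
```

```text
the job is handed in; nothing more can be done
None
```

The mallet head is dry-fitted in the cramp, tight from fence to stop with both wedges home and the arm clear; I handed it in at about 39 s, but the hand-in call gave no verdict.

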